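# Load a reagent strip into a sprung strip magazine and close its hold-down rail

## Robot

A 6-joint arm with a two-finger parallel gripper is mounted at the origin on a cart in front of the work surface, level with it; the furniture and walls round the work are solid. World frame = base frame: x ahead of the robot, y to its left, z up, the work surface at z = 0. Lengths are in m, angles in rad, forces in N, time in s.
With the tool pointing down it reaches from about 0.375 to 0.925 m from the base axis. Payload 5.7 kg.
Tool frame: the origin (TCP) lies between the finger pads; the fingertips stand 17 mm ahead of it and the grasp point (between the pads) lies 2 mm behind it; z points along the fingers, y is the line along which they close (so a half turn about z gives the same grasp; the last joint's range is limited). The gripper opens to 85 mm and grips with 20 to 120 N. Pads are 22 mm wide; open, the fingers measure 114 mm over their backs; the gripper's body (76 mm by 85 mm) begins 54 mm behind the grasp point. The pads swing forward as they close: fully open they stand 13 mm farther back than shut.
Start: joints at [1.128, 0.359, 1.51, -0, 1.272, -0.115], TCP at [0.193, 0.568, 0.248] pointing down, gripper open.
Joint ranges: [-2.97, 2.97], [-1.01, 2.36], [0.21, 2.38], [-0.96, 4.11], [0.2, 2.71], [-2.98, 2.98]. Speed limits (rad/s): [2.39, 2.39, 3.14, 3.14, 3.14, 3.14].

## Interface

Orientations are given as a 3x3 rotation matrix whose columns are the frame's x, y, z axes.
In Python, from workcell import readout, viewer, ticket gives the robot as it stands. The module is installed in compiled form; this text tells all that it offers.
- The arm moves only by the tool send_rows, never from a script. Its argument "targets" is a list of rows, each an object of numbers: "claw": the finger opening in m, from 0 to 0.0854; "x", "y", "z": the shift along the tool's x, y, z in m; "rx", "ry", "rz": the turn, a rotation vector about the tool's x, y, z in degrees. A call has 1 to 12 rows; each row shifts and turns the commanded pose from where the row before left it, along the tool's axes as they then stand; what a row does not reach is not made up. A row lasts 1/12 s, in which the tool goes at most 41.7 mm and 7.16 degrees, less where a joint would pass 70% of its speed; a pose out of reach is approached as far as the arm can. A call with a gripper value outside its range is refused whole. The fingers move at their own pace and stop on an object; the grip force is fixed at half the most. Time passes only in rows, so rows that do not move let the fingers close. It gives the time, the measured TCP pose, the force, the opening and the grip force at its end, in the units of the state.
- readout.observe(): the state, without advancing time (a new reading comes with each control period).
- viewer.read_camera(name): name is "scene" or "side" or "wrist"; returns a dict with "color" (420x560x3 uint8, blue, green, red), "fx", "fy", "cx", "cy" (pixels), "cam_to_world" (4x4, takes a point from camera to world coordinates). Camera axes: x right, y up, looking along -z (the intrinsics and any distortion apply to the point x, -y, -z); pixel columns grow to the right and rows downward; lengths in m; the calibration is good to about 2 mm. The wrist camera is an equidistant fisheye: a pixel r from the principal point sees the ray r / f radians off the axis. A picture is of the moment at which its call begins. There is no depth.
- ticket.hand_in(): hands the job in; it is judged then, once.
The state is a dict: "clock": time; "joint_positions": joint angles; "dq": joint speeds; "effort": joint torques, N m; "position": TCP position; "tcp_rot": TCP orientation; "ft_force": force on the tool from outside, world axes, zero at the start; "torque": the same for the moment, N m; "opening": finger opening in m; "grip_force": force on a finger pad.
Only numpy, scipy, OpenCV 4.12 (cv2) and the standard library are available. Lean on these libraries where they do the work, as an engineer would, in place of code of your own. Each camera call takes 0.05 s, during which the arm holds its last target. There are 200 camera calls.

## Task

Load the long, eight-well reagent strip into the lane of the strip magazine: set it between the lane's walls with its plain end against the sprung follower, push the follower back just far enough for the tab end to drop in behind the low lip, and leave the strip lying fully down in the lane, held between follower and lip. Then slide the hold-down rail all the way home over it and let go. Work gently: the strip is thin-walled, so do not ram the follower against its stop, force the strip down on the lip or bang the rail, and leave the short six-well strip, the two vials and the petri dish where they are.

Things in the scene. Friction and masses are not known exactly. Their poses are not given: they have to be found in the camera images.
- magazine: Aluminium strip magazine bolted to the bench. Origin: underside of its dark base plate (x -84..198, y -43..43, 6 mm thick); x along the lane from the low lip to the follower, y across, z up. On it a lane insert (walls, lip, follower in one) is clamped through slots anywhere from 14 mm towards -x to 14 mm towards +x of its middle setting; that offset d is not measured: see it or feel for it.
- lane_open_end (a point): Point at (-56, 0, 8) mm in the magazine's frame. The inner face of the low steel lip across the lane's open end stands here + d along x; lip 4 mm thick, rounded top at z 14, lane floor z 8. Lane walls: inner faces y +-10 (strip 18 mm wide), outer y +-17, tops z 22, inner edges bevelled from z 18.5 to y +-12.5. A loaded strip's tail rests at the lip: its middle at x = d, underside z 8.
- lane_far_end (a point): Point at (42, 0, 8) mm in the magazine's frame. The steel front face of the black spring follower (18.6 mm wide, z 8.6..27) rests here + d along x. It slides to +x within the insert: starts to move at 3.5 to 4 N, then 0.35 N more per mm, hard stop 17 mm back (10 N just before it). 14 mm back, the strip's tail is just level with the lip's inner face; a loaded strip holds it there.
- strip: To be loaded: white, upright, eight foil-sealed wells, 112 mm long, 18 wide, 30 high, 35..65 g. Origin: centre of its underside; x towards the plain end (x +56) that goes to the follower. At x -56 a 3 mm tab, level with the top, sticks out 13 mm more, over the lip once loaded. Lowest 3 mm: a foot 15 mm wide. Gripped with the fingertips 16 mm above the underside, the fingers clear the lane walls.
- strip_tail (a point): Point on the underside of the eight-well strip at its tab end, 56 mm from the strip's middle (tab not counted).
- rail (a joint): Travel of the hold-down rail, m: 0 = home over the strip (hard stop), 0.088 to 0.100 = drawn back, as it is at the start, leaving the lane free. It slides along the magazine's x with about 3 N of friction and stays where it is left.
- rail_grip (a point): Point on the upright grey ribbed grip tab on the rail (tab 12 mm across the lane, 28 along it, 26 high): on its axis, 9 mm below its top, 17 mm above the rail's cross plate; at x 64 + travel, y 0, z 66 mm in the magazine's frame. From the bridge (x 48..80 + travel, y +-37, top z 49) a 16 mm wide tongue reaches to x -10 + travel, underside z 39.5: 1.5 mm above a strip lying fully down.
- short_strip: Bystander: the same kind of strip with six wells, 84 mm long, too short for the lane; stands on the bench near the other. Origin: centre of its underside, x towards its plain end.
- vial_a: Bystander: small glass vial, 21 mm across, 47 mm high; origin at the centre of its underside.
- vial_b: Bystander: small glass vial, 21 mm across, 47 mm high; origin at the centre of its underside.
- petri: Bystander: lidded petri dish, 59 mm across, 15 mm high; origin at the centre of its underside.
Not all that is in view belongs to the job. What is shaped like the strip but brown is not meant.

How it is judged:
By the outcome, as a careful person would: the job done as asked, in the order asked, and still so for the second after the job is handed in, with the robot touching nothing.
It also fails if it takes over 58 s, if anything falls off the work surface, if the arm or the gripper's body presses on something with over 40 N, if the wrist force passes 120 N, or if a joint passes its speed limit or range.

## Working session

There is one attempt and no reset: what is moved stays moved. The work goes in short steps, Python scripts to look and compute and a tool call to move; the robot and the scene stay as the last step left them, time stands still between calls to the robot, and variables do not carry over. Pictures are saved under pics/ and viewed, at most 10 in all, crops included, and the job is handed in when it is done.

Besides the shell and the picture viewer there is one more tool, called after "Call:" in YAML: its name, and indented under it one key for each argument. send_rows: Moves the arm, as the interface text tells. Its arguments: {"type":"object","properties":{"targets":{"type":"array"}},"required":["targets"]}

```bash
mkdir -p pics
cat > h.py <<'E'
import numpy as np, cv2
from workcell import readout, viewer, ticket
def grab(n,tag):
    d=viewer.read_camera(n); cv2.imwrite(f'pics/{tag}.png',d['color']); np.savez(f'pics/{tag}.npz',**d); return d
def load(tag): return dict(np.load(f'pics/{tag}.npz'))
def ray(d,u,v,fish=False):
    a=(u-d['cx'])/d['fx']; b=(v-d['cy'])/d['fy']
    if fish:
        r=np.hypot(a,b); s=np.sin(r)/max(r,1e-9); c=np.array([a*s,-b*s,-np.cos(r)])
    else: c=np.array([a,-b,-1.])
    M=d['cam_to_world']; w=M[:3,:3]@c; return M[:3,3],w/np.linalg.norm(w)
def onz(d,u,v,z,fish=False):
    o,w=ray(d,u,v,fish); return o+w*(z-o[2])/w[2]
def proj(d,p,fish=False):
    M=d['cam_to_world']; c=M[:3,:3].T@(np.array(p)-M[:3,3]); x,y,z=c[0],-c[1],-c[2]
    if fish:
        r=np.hypot(x,y); t=np.arctan2(r,z); k=t/max(r,1e-9); x,y=x*k,y*k
    else: x,y=x/z,y/z
    return d['cx']+d['fx']*x, d['cy']+d['fy']*y
E
python3 - <<'E'
from h import *
for n in ('scene','side','wrist'):
    d=grab(n,n+'0'); print(n,d['fx'],d['cx'],d['cy'],np.round(d['cam_to_world'],3).tolist())
s=readout.observe(); print(s)
a=[cv2.imread(f'pics/{n}0.png') for n in('scene','side')]
cv2.imwrite('pics/both.png',cv2.resize(np.vstack(a),None,fx=.71,fy=.71))
E
```

```text
scene 443.6303132387743 282.450686949966 202.97753350665553 [[-0.446, 0.655, -0.61, -0.04], [-0.895, -0.318, 0.313, 0.046], [0.011, 0.685, 0.728, 0.749], [0.0, 0.0, 0.0, 1.0]]
side 539.177888450422 286.79727633325876 208.64857881696759 [[0.885, 0.313, -0.344, 0.186], [-0.465, 0.586, -0.663, -0.865], [-0.005, 0.747, 0.665, 0.709], [0.0, 0.0, 0.0, 1.0]]
wrist 325.19226210127806 281.5000762142256 215.7674402460965 [[0.323, -0.896, -0.305, 0.115], [0.947, 0.305, 0.106, 0.594], [-0.002, -0.323, 0.947, 0.372], [0.0, 0.0, 0.0, 1.0]]
{'clock': 0.15, 'joint_positions': array([ 1.12790107e+00,  3.59353328e-01,  1.51120914e+00, -2.50920362e-07,
        1.27254357e+00, -1.15106056e-01]), 'dq': array([ 0.00205248, -0.00111101, -0.00527785,  0.0008063 , -0.00200498,
       -0.00023152]), 'effort': array([ 2.61229761e-04, -5.28029215e+01, -2.78930926e+01, -7.89888713e-05,
        8.32065853e-03, -3.37963036e-05]), 'position': array([0.19295291, 0.56756886, 0.24762886]), 'tcp_rot': array([[-9.46756394e-01,  3.21950167e-01, -6.48354978e-04],
       [ 3.21950773e-01,  9.46755422e-01, -1.36746771e-03],
       [ 1.73577134e-04, -1.50339718e-03, -9.99998855e-01]]), 'ft_force': array([ 0.48376811,  0.87556339, -1.00780207]), 'torque': array([-0.00960605,  0.02390016, -0.00821749]), 'grip_force': 0.0, 'opening': 0.0855265980779509}
```

View pics/scene0.png

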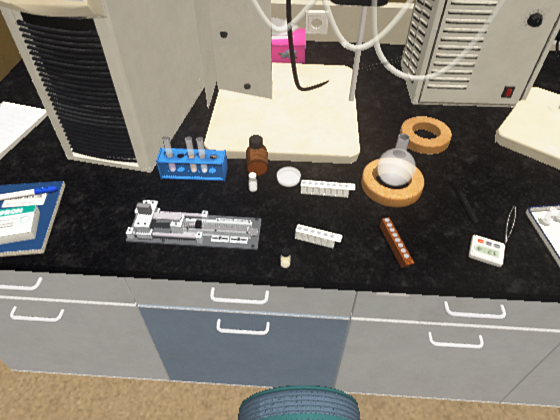

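View pics/side0.png

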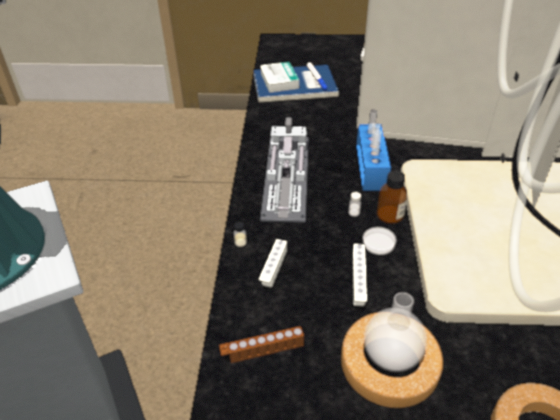

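The scene view has long white strip at (327,188), short white at (318,236), brown lookalike at (397,242). The magazine is around (193,225), its rail grip tab at (145,208), so +x runs to the left. In the side view, long is at (360,273), short at (273,262), brown at (262,345) and magazine at (287,170). I choose the white one with eight wells and check it with a crop.

Run:
```python
from h import *
a=cv2.imread('pics/scene0.png'); b=cv2.imread('pics/side0.png')
R=lambda im,x,y,w,h,W,H: cv2.resize(im[y:y+h,x:x+w],(W,H),interpolation=cv2.INTER_CUBIC)
top=R(a,120,190,150,65,800,346)
bot=np.hstack([R(a,285,165,80,50,400,250),R(b,320,230,80,50,400,250)])
cv2.imwrite('pics/crop1.png',np.vstack([top,bot]))
```

```text
(no output)
```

View pics/crop1.png

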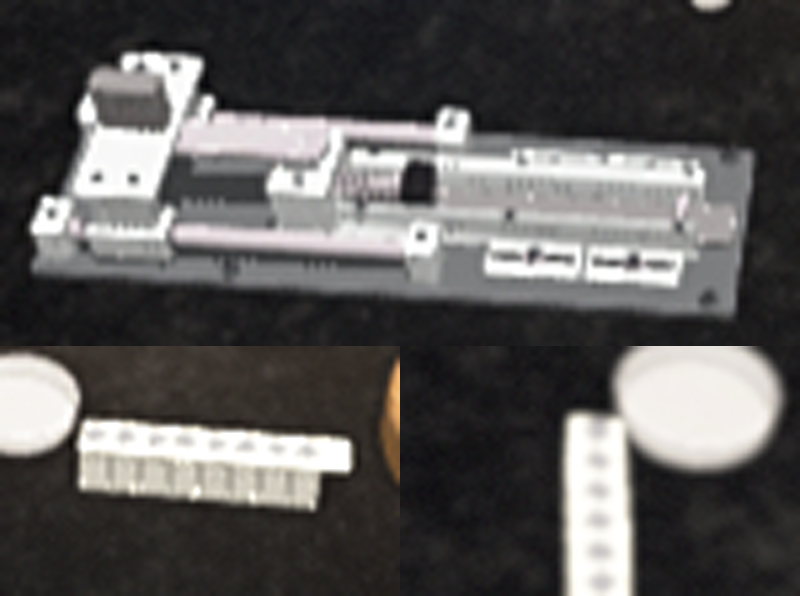

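The crop shows eight wells, with the tab at the right and plain end left (crop 80,435), so this is the right strip. The black follower is at crop (418,183) and the lip by (700,220).

Run:
```python
from h import *
a=load('scene0')
S=lambda x,y:(120+x/5.333,190+y/5.333)
T=lambda x,y:(285+x/5,165+(y-346)/5)
for n,p,z in [('rt',S(752,150),.006),('rb',S(735,316),.006),('lb',S(33,273),.006),('foll',S(435,183),.027),('lip',S(697,215),.012),
  ('s1',T(80,422),.03),('s2',T(352,437),.03),('s3',T(350,470),.027),('s4',T(80,450),.03),
  ('bl',T(80,487),0),('br',T(316,508),0)]:
    print(n,np.round(onz(a,*p,z)[:2]*1000,1))
```

```text
rt [ 561.4 -209. ]
rb [ 485.5 -166.9]
lb [627.   74.5]
foll [583.8 -80.6]
lip [ 534.5 -172.4]
s1 [ 608.4 -333.9]
s2 [ 544.3 -443.3]
s3 [ 528.7 -432.5]
s4 [ 591.9 -325.1]
bl [ 596.3 -328.9]
br [ 535.6 -422.2]
```

Call:
send_rows:
  targets:
    - {"rz": 7}
    - {"rz": 7}
    - {"rz": 7}
    - {"rz": 7}
    - {"rz": 7}
    - {"rz": 7}
    - {"rz": 7}
    - {"rz": 7}
    - {"rz": 7}
    - {"rz": 7}
    - {"rz": 7}
    - {"rz": 7}

```text
$.targets[0]: bad value
```

Call:
send_rows:
  targets:
    - {"rz": 6}
    - {"rz": 6}
    - {"rz": 5.5}
    - {"x": -0.02,"y": 0.025}
    - {"x": -0.025,"y": 0.032}
    - {"x": -0.025,"y": 0.032}
    - {"x": -0.025,"y": 0.032}
    - {"x": -0.025,"y": 0.032}
    - {"x": -0.025,"y": 0.032}
    - {"x": -0.025,"y": 0.032}
    - {"x": -0.025,"y": 0.032}
    - {"x": -0.025,"y": 0.032}

```text
$.targets[0]: bad value
```

Call:
send_rows:
  targets:
    - {"x": -0.025,"y": 0.032}
    - {"x": -0.025,"y": 0.032}
    - {"x": -0.025,"y": 0.032}
    - {"x": -0.025,"y": 0.032}
    - {"x": -0.025,"y": 0.032}
    - {"x": -0.025,"y": 0.032}
    - {"x": -0.025,"y": 0.032}
    - {"x": -0.025,"y": 0.032}
    - {"x": -0.025,"y": 0.032}
    - {"x": -0.025,"y": 0.032}
    - {"x": -0.025,"y": 0.032}
    - {"x": -0.025,"y": 0.032}

```text
$.targets[0]: bad value
```

Call:
send_rows:
  targets:
    - {"x": -0.025,"y": 0.032,"z": 0.01}
    - {"x": -0.025,"y": 0.032,"z": 0.01}
    - {"x": -0.025,"y": 0.032,"z": 0.01}
    - {"x": -0.015,"y": 0.02,"z": 0.02}
    - {"z": 0}

```text
$.targets[0]: bad value
```

Run:
```python
from h import *
s=readout.observe(); print(s['clock'],s['position'],s['tcp_rot'].round(4).tolist(),s['ft_force'])
d=grab('wrist','w1')
cv2.imwrite('pics/w1b.png',cv2.resize(d['color'],(800,600)))
```

```text
0.15 [0.19295291 0.56756886 0.24762886] [[-0.9468, 0.322, -0.0006], [0.322, 0.9468, -0.0014], [0.0002, -0.0015, -1.0]] [ 0.48376811  0.87556339 -1.00780207]
```

View pics/w1b.png

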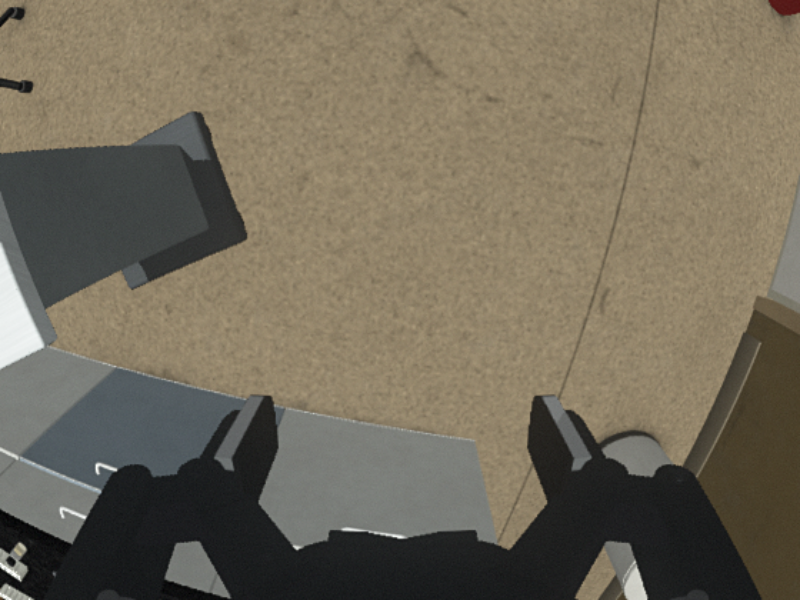

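The wrist view shows only the floor, because the rows were refused: every row needs all its keys. I'll resend them in full.

Call:
send_rows:
  targets:
    - {"claw": 0.085,"x": 0,"y": 0,"z": 0,"rx": 0,"ry": 0,"rz": 7}
    - {"claw": 0.085,"x": 0,"y": 0,"z": 0,"rx": 0,"ry": 0,"rz": 7}
    - {"claw": 0.085,"x": 0,"y": 0,"z": 0,"rx": 0,"ry": 0,"rz": 7}
    - {"claw": 0.085,"x": 0,"y": 0,"z": 0,"rx": 0,"ry": 0,"rz": 7}
    - {"claw": 0.085,"x": 0,"y": 0,"z": 0,"rx": 0,"ry": 0,"rz": 7}
    - {"claw": 0.085,"x": 0,"y": 0,"z": 0,"rx": 0,"ry": 0,"rz": 7}
    - {"claw": 0.085,"x": 0,"y": 0,"z": 0,"rx": 0,"ry": 0,"rz": 7}
    - {"claw": 0.085,"x": 0,"y": 0,"z": 0,"rx": 0,"ry": 0,"rz": 7}
    - {"claw": 0.085,"x": 0,"y": 0,"z": 0,"rx": 0,"ry": 0,"rz": 7}
    - {"claw": 0.085,"x": 0,"y": 0,"z": 0,"rx": 0,"ry": 0,"rz": 7}
    - {"claw": 0.085,"x": 0,"y": 0,"z": 0,"rx": 0,"ry": 0,"rz": 7}
    - {"claw": 0.085,"x": 0,"y": 0,"z": 0,"rx": 0,"ry": 0,"rz": 7}

```text
clock: 1.2
position: [0.1931, 0.5679, 0.248]
tcp_rot: [[0.227, 0.974, -0.0], [0.974, -0.227, -0.001], [-0.001, -0.0, -1.0]]
ft_force: [0.1, 0.5, -0.3]
opening: 0.0853
grip_force: 0.0
```

Call:
send_rows:
  targets:
    - {"claw": 0.085,"x": 0,"y": 0,"z": 0,"rx": 0,"ry": 0,"rz": 6}
    - {"claw": 0.085,"x": 0,"y": 0,"z": 0,"rx": 0,"ry": 0,"rz": 6}
    - {"claw": 0.085,"x": 0,"y": 0,"z": 0,"rx": 0,"ry": 0,"rz": 5.2}
    - {"claw": 0.085,"x": -0.025,"y": 0.032,"z": 0,"rx": 0,"ry": 0,"rz": 0}
    - {"claw": 0.085,"x": -0.025,"y": 0.032,"z": 0,"rx": 0,"ry": 0,"rz": 0}
    - {"claw": 0.085,"x": -0.025,"y": 0.032,"z": 0,"rx": 0,"ry": 0,"rz": 0}
    - {"claw": 0.085,"x": -0.025,"y": 0.032,"z": 0,"rx": 0,"ry": 0,"rz": 0}
    - {"claw": 0.085,"x": -0.025,"y": 0.032,"z": 0,"rx": 0,"ry": 0,"rz": 0}
    - {"claw": 0.085,"x": -0.025,"y": 0.032,"z": 0,"rx": 0,"ry": 0,"rz": 0}
    - {"claw": 0.085,"x": -0.025,"y": 0.032,"z": 0,"rx": 0,"ry": 0,"rz": 0}
    - {"claw": 0.085,"x": -0.025,"y": 0.032,"z": 0,"rx": 0,"ry": 0,"rz": 0}
    - {"claw": 0.085,"x": -0.025,"y": 0.032,"z": 0,"rx": 0,"ry": 0,"rz": 0}

```text
clock: 2.2
position: [0.3303, 0.2274, 0.2484]
tcp_rot: [[0.499, 0.866, 0.0], [0.866, -0.499, 0.0], [0.0, 0.0, -1.0]]
ft_force: [0.3, 0.3, -0.5]
opening: 0.085
grip_force: 0.0
```

Call:
send_rows:
  targets:
    - {"claw": 0.085,"x": -0.025,"y": 0.032,"z": 0,"rx": 0,"ry": 0,"rz": 0}
    - {"claw": 0.085,"x": -0.025,"y": 0.032,"z": 0,"rx": 0,"ry": 0,"rz": 0}
    - {"claw": 0.085,"x": -0.025,"y": 0.032,"z": 0,"rx": 0,"ry": 0,"rz": 0}
    - {"claw": 0.085,"x": -0.025,"y": 0.032,"z": 0,"rx": 0,"ry": 0,"rz": 0}
    - {"claw": 0.085,"x": -0.025,"y": 0.032,"z": 0,"rx": 0,"ry": 0,"rz": 0}
    - {"claw": 0.085,"x": -0.025,"y": 0.032,"z": 0,"rx": 0,"ry": 0,"rz": 0}
    - {"claw": 0.085,"x": -0.025,"y": 0.032,"z": 0,"rx": 0,"ry": 0,"rz": 0}
    - {"claw": 0.085,"x": -0.025,"y": 0.032,"z": 0,"rx": 0,"ry": 0,"rz": 0}
    - {"claw": 0.085,"x": -0.025,"y": 0.032,"z": 0,"rx": 0,"ry": 0,"rz": 0}
    - {"claw": 0.085,"x": -0.025,"y": 0.032,"z": 0,"rx": 0,"ry": 0,"rz": 0}
    - {"claw": 0.085,"x": -0.025,"y": 0.032,"z": 0,"rx": 0,"ry": 0,"rz": 0}
    - {"claw": 0.085,"x": -0.025,"y": 0.032,"z": 0,"rx": 0,"ry": 0,"rz": 0}

```text
clock: 3.2
position: [0.5131, -0.2246, 0.2482]
tcp_rot: [[0.5, 0.866, -0.0], [0.866, -0.5, 0.0], [0.0, -0.0, -1.0]]
ft_force: [0.5, -0.4, 0.5]
opening: 0.085
grip_force: 0.0
```

Run:
```python
from h import *
s=readout.observe(); p=s['position']; R=s['tcp_rot']; print(s['clock'],p,R.round(4).tolist(),s['ft_force'])
print('to go',R.T@(np.array([.572,-.378,.2])-p))
d=grab('wrist','w0m')
```

```text
3.2 [ 0.51310466 -0.22461601  0.2481644 ] [[0.5002, 0.8659, -0.0002], [0.8659, -0.5002, 0.0001], [0.0, -0.0002, -1.0]] [ 0.51278629 -0.40939896  0.46962955]
to go [-0.10336521  0.12772653  0.04813198]
```

Call:
send_rows:
  targets:
    - {"claw": 0.085,"x": -0.025,"y": 0.031,"z": 0.01,"rx": 0,"ry": 0,"rz": 0}
    - {"claw": 0.085,"x": -0.025,"y": 0.03,"z": 0.01,"rx": 0,"ry": 0,"rz": 0}
    - {"claw": 0.085,"x": -0.025,"y": 0.03,"z": 0.01,"rx": 0,"ry": 0,"rz": 0}
    - {"claw": 0.085,"x": -0.015,"y": 0.02,"z": 0.01,"rx": 0,"ry": 0,"rz": 0}
    - {"claw": 0.085,"x": 0,"y": 0,"z": 0.01,"rx": 0,"ry": 0,"rz": 0}
    - {"claw": 0.085,"x": 0,"y": 0,"z": 0,"rx": 0,"ry": 0,"rz": 0}
    - {"claw": 0.085,"x": 0,"y": 0,"z": 0,"rx": 0,"ry": 0,"rz": 0}

```text
clock: 3.83
position: [0.563, -0.3546, 0.1972]
tcp_rot: [[0.5, 0.866, -0.003], [0.866, -0.5, 0.002], [0.001, -0.003, -1.0]]
ft_force: [-1.1, 0.2, 0.5]
opening: 0.0846
grip_force: 0.0
```

Run:
```python
from h import *
s=readout.observe(); p=s['position']; R=s['tcp_rot']; print(s['clock'],p)
d=grab('wrist','w2')
w=load('w0m')['color']
cv2.imwrite('pics/w2b.png',np.hstack([cv2.resize(w,(400,300)),cv2.resize(d['color'],(400,300))]))
# automatic: strip tab/white mask by contour
c=d['color']; hsv=cv2.cvtColor(c,cv2.COLOR_BGR2HSV)
m=((hsv[...,2]>150)&(hsv[...,1]<50)).astype(np.uint8)
cs,_=cv2.findContours(m,cv2.RETR_EXTERNAL,cv2.CHAIN_APPROX_NONE)
for k in sorted(cs,key=cv2.contourArea)[-6:]: print(cv2.contourArea(k),cv2.boundingRect(k),cv2.minAreaRect(k))
```

```text
3.8333 [ 0.56302853 -0.35464247  0.19721176]
248.0 (27, 311, 48, 38) ((49.269229888916016, 326.15380859375), (37.274967193603516, 42.011077880859375), 74.74488067626953)
2011.5 (144, 148, 36, 98) ((160.03421020507812, 196.13348388671875), (24.24709129333496, 97.85720825195312), 8.45502758026123)
2312.5 (293, 152, 26, 126) ((305.5660095214844, 214.71746826171875), (20.30375099182129, 125.86378479003906), 3.4893248081207275)
2731.5 (321, 92, 59, 60) ((350.0, 121.5), (59.0, 58.0), 90.0)
3034.5 (298, 325, 78, 59) ((337.6449279785156, 351.67132568359375), (75.36341094970703, 54.406742095947266), 11.113040924072266)
40854.5 (398, 0, 162, 289) ((478.5, 144.0), (288.0, 161.0), 90.0)
```

View pics/w2.png

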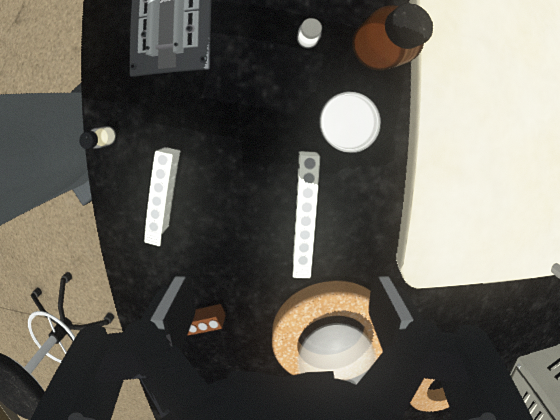

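The wrist view shows the target strip with eight wells at (306,215), its plain end at the top (308,152) and tab at (302,277). The short strip is at (162,197), petri at (350,122), and the flask in its cork ring near the right finger at (345,340). I'll measure the strip and the flask clearance.

Run:
```python
from h import *
d=load('w2'); c=d['color']
g=cv2.cvtColor(c,cv2.COLOR_BGR2GRAY)
m=(g>75).astype(np.uint8)[140:285,285:328]
cs,_=cv2.findContours(m,cv2.RETR_EXTERNAL,cv2.CHAIN_APPROX_NONE); k=max(cs,key=cv2.contourArea)[:,0]+[285,140]
P=np.array([onz(d,u,v,.03,True)[:2]*1000 for u,v in k],np.float32)
r=cv2.minAreaRect(P); print('rect',r); print(cv2.boxPoints(r).round(1).tolist(), cv2.boundingRect(k))
a,b=load('scene0'),load('side0')
def tri(p,q):
    o1,w1=ray(a,*p);o2,w2=ray(b,*q)
    t=np.linalg.lstsq(np.c_[w1,-w2],o2-o1,rcond=None)[0]; A=o1+t[0]*w1;B=o2+t[1]*w2
    return (A+B)/2*1000,np.linalg.norm(A-B)*1000
print('flask',tri((403,140),(402,298)),'ring',onz(a,393,186,.02)*1000)
```

```text
rect ((572.6326904296875, -382.8407897949219), (129.68934631347656, 20.368431091308594), 57.697269439697266)
[[529.4000244140625, -432.20001220703125], [546.5999755859375, -443.1000061035156], [615.9000244140625, -333.5], [598.7000122070312, -322.6000061035156]] (292, 151, 28, 128)
flask (array([ 525.31072252, -533.4933423 ,  144.73732785]), np.float64(8.834120077935935)) ring [ 505.81588679 -524.62724053   20.        ]
```

Run:
```python
from h import *
d=load('w2'); g=cv2.cvtColor(d['color'],cv2.COLOR_BGR2GRAY)
P=[];L=[]
for v in range(185,270,3):
    xs=np.where(g[v,285:328]>75)[0]+285
    P.append(onz(d,xs.max()+.5,v,.03,True)[:2]*1000); L.append(onz(d,xs.min()-.5,v,.03,True)[:2]*1000)
for Q in (P,L):
    f=cv2.fitLine(np.array(Q,np.float32),cv2.DIST_HUBER,0,.01,.01).ravel(); a=np.degrees(np.arctan2(f[1],f[0])); n=np.array([-np.sin(np.radians(60)),.5])
    print(a, f[2:], (np.array(f[2:])-[572.6,-378])@n)
```

```text
57.669 [ 581.12024 -388.50116] -12.62932347757145
57.74386 [ 559.26074 -385.5724 ] 7.765942285598809
```

Call:
send_rows:
  targets:
    - {"claw": 0.085,"x": -0.015,"y": 0.022,"z": 0.02,"rx": 0,"ry": 0,"rz": 2}
    - {"claw": 0.06,"x": 0,"y": 0,"z": 0.03,"rx": 0,"ry": 0,"rz": 0}
    - {"claw": 0.06,"x": 0,"y": 0,"z": 0.03,"rx": 0,"ry": 0,"rz": 0}
    - {"claw": 0.06,"x": 0,"y": 0,"z": 0.03,"rx": 0,"ry": 0,"rz": 0}
    - {"claw": 0.06,"x": 0,"y": 0,"z": 0.014,"rx": 0,"ry": 0,"rz": 0}
    - {"claw": 0.06,"x": 0,"y": 0,"z": 0,"rx": 0,"ry": 0,"rz": 0}
    - {"claw": 0.06,"x": 0,"y": 0,"z": 0,"rx": 0,"ry": 0,"rz": 0}

```text
clock: 4.47
position: [0.5755, -0.3787, 0.0748]
tcp_rot: [[0.529, 0.849, -0.001], [0.849, -0.529, 0.001], [0.0, -0.001, -1.0]]
ft_force: [0.7, -0.7, -0.4]
opening: 0.0599
grip_force: 0.0
```

Run:
```python
from h import *
s=readout.observe(); p=s['position']; R=s['tcp_rot']; print(s['clock'],p,s['opening'],s['ft_force'])
print(R.T@(np.array([.5743,-.379,.033])-p))
d=grab('wrist','w3')
```

```text
4.4667 [ 0.5755274  -0.3786819   0.07480932] 0.059929026349779466 [ 0.68969421 -0.69767053 -0.41458313]
[-0.00092454 -0.00083677  0.04180995]
```

View pics/w3.png

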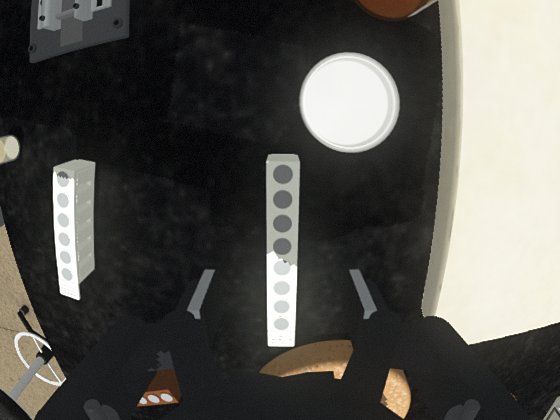

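The strip is centred between the fingers and aligned with them, plain end at (283,158) and tab end at (281,346).

Run:
```python
from h import *
d=load('w3'); s=readout.observe(); R=s['tcp_rot'];p=s['position']
for q in [(283,154),(283,161),(281,346.5),(267,300),(297,300),(269,190),(299,190),(282.7,174),(281.5,324)]:
    print(q,(R.T@(onz(d,*q,.03,True)-p)*1000).round(1))
```

```text
(283, 154) [59.8 -0.1 46. ]
(283, 161) [56.1 -0.1 46. ]
(281, 346.5) [-68.7  -1.3  46.1]
(267, 300) [-29.7  -9.9  46. ]
(297, 300) [-29.7   8.7  46.1]
(269, 190) [40.3 -7.6 46. ]
(299, 190) [40.3  8.5 46. ]
(282.7, 174) [49.1 -0.3 46. ]
(281.5, 324) [-48.7  -1.   46. ]
```

Call:
send_rows:
  targets:
    - {"claw": 0.06,"x": 0,"y": 0,"z": 0.02,"rx": 0,"ry": 0,"rz": 0}
    - {"claw": 0.06,"x": 0,"y": 0,"z": 0.016,"rx": 0,"ry": 0,"rz": 0}
    - {"claw": 0.06,"x": 0,"y": 0,"z": 0.006,"rx": 0,"ry": 0,"rz": 0}
    - {"claw": 0.06,"x": 0,"y": 0,"z": 0,"rx": 0,"ry": 0,"rz": 0}

```text
clock: 4.85
position: [0.5756, -0.3796, 0.0328]
tcp_rot: [[0.529, 0.848, -0.0], [0.848, -0.529, 0.0], [-0.0, -0.0, -1.0]]
ft_force: [0.1, 0.2, 0.4]
opening: 0.06
grip_force: 0.0
```

Call:
send_rows:
  targets:
    - {"claw": 0.01,"x": 0,"y": 0,"z": 0,"rx": 0,"ry": 0,"rz": 0}
    - {"claw": 0.01,"x": 0,"y": 0,"z": 0,"rx": 0,"ry": 0,"rz": 0}
    - {"claw": 0.01,"x": 0,"y": 0,"z": 0,"rx": 0,"ry": 0,"rz": 0}
    - {"claw": 0.01,"x": 0,"y": 0,"z": 0,"rx": 0,"ry": 0,"rz": 0}
    - {"claw": 0.01,"x": 0,"y": 0,"z": 0,"rx": 0,"ry": 0,"rz": 0}
    - {"claw": 0.01,"x": 0,"y": 0,"z": 0,"rx": 0,"ry": 0,"rz": 0}

```text
clock: 5.35
position: [0.5765, -0.3806, 0.0339]
tcp_rot: [[0.53, 0.848, 0.002], [0.848, -0.53, -0.002], [-0.0, 0.002, -1.0]]
ft_force: [-0.7, 1.4, 6.1]
opening: 0.0161
grip_force: 59.5
```

Call:
send_rows:
  targets:
    - {"claw": 0.01,"x": 0,"y": 0,"z": -0.01,"rx": 0,"ry": 0,"rz": 0}
    - {"claw": 0.01,"x": 0,"y": 0,"z": -0.03,"rx": 0,"ry": 0,"rz": 0}
    - {"claw": 0.01,"x": 0,"y": 0,"z": -0.035,"rx": 0,"ry": 0,"rz": 0}
    - {"claw": 0.01,"x": 0.01,"y": -0.01,"z": -0.025,"rx": 0,"ry": 0,"rz": 0}
    - {"claw": 0.01,"x": 0.025,"y": -0.023,"z": 0,"rx": 0,"ry": 0,"rz": 0}
    - {"claw": 0.01,"x": 0.025,"y": -0.023,"z": 0,"rx": 0,"ry": 0,"rz": 0}
    - {"claw": 0.01,"x": 0.025,"y": -0.023,"z": 0,"rx": 0,"ry": 0,"rz": 0}
    - {"claw": 0.01,"x": 0.025,"y": -0.023,"z": 0,"rx": 0,"ry": 0,"rz": 0}
    - {"claw": 0.01,"x": 0.025,"y": -0.023,"z": 0,"rx": 0,"ry": 0,"rz": 0}
    - {"claw": 0.01,"x": 0.024,"y": -0.023,"z": 0,"rx": 0,"ry": 0,"rz": -1.5}
    - {"claw": 0.01,"x": 0,"y": 0,"z": 0,"rx": 0,"ry": 0,"rz": 0}
    - {"claw": 0.01,"x": 0,"y": 0,"z": 0,"rx": 0,"ry": 0,"rz": 0}

```text
clock: 6.35
position: [0.5337, -0.165, 0.1329]
tcp_rot: [[0.505, 0.863, -0.0], [0.863, -0.505, 0.0], [-0.0, -0.0, -1.0]]
ft_force: [0.3, -0.2, -0.9]
opening: 0.0165
grip_force: 58.8
```

Run:
```python
from h import *
s=readout.observe(); p=s['position']; R=s['tcp_rot']; print(s['clock'],p,s['opening'],s['ft_force'],R.round(4).tolist())
d=grab('wrist','w4')
c=d['color']
cv2.imwrite('pics/w4b.png',cv2.resize(c[0:330,130:490],(800,733))[0:600])
```

```text
6.35 [ 0.53370669 -0.16497644  0.13294668] 0.01647126001424419 [ 0.34003958 -0.21893159 -0.85228745] [[0.505, 0.8631, -0.0004], [0.8631, -0.505, 0.0], [-0.0002, -0.0004, -1.0]]
```

View pics/w4b.png

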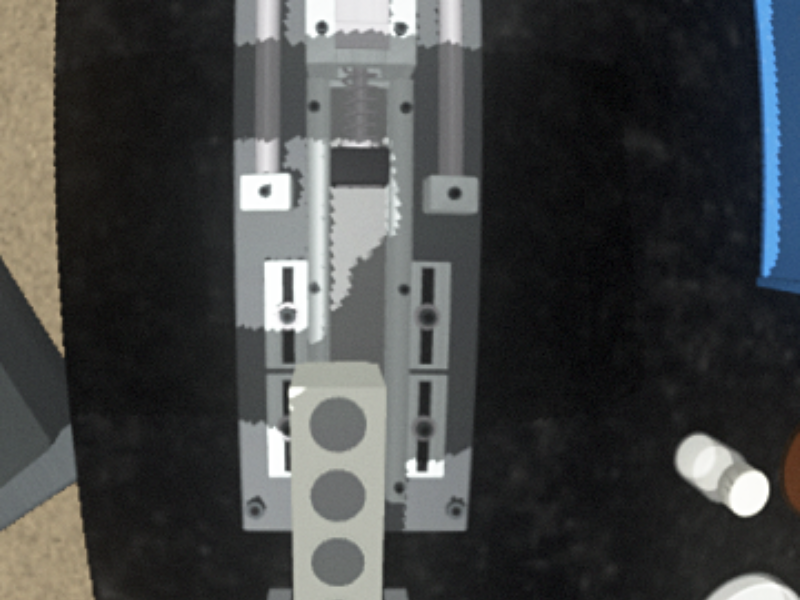

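The wrist view shows the lane: follower front top edge at crop (360,186), plate end corners at (243,530) and (468,530), and lane walls x 307..412. The strip's plain end is held ahead of it at (338,385).

Run:
```python
from h import *
d=load('w4'); s=readout.observe(); R=s['tcp_rot'];p=s['position']
C=lambda x,y:(130+x/2.2222,y/2.2222)
def T(x,y,z): return R.T@(onz(d,*C(x,y),z/1000,True)-p)*1000
pl=T(243,530,6);pr=T(468,530,6)
for n,a in dict(plL=(243,530,6),plR=(468,530,6),edL=(234,200,6),edR=(481,200,6),edL2=(238,330,6),edR2=(479,330,6),foL=(331,186,27),foR=(389,186,27),foBackL=(331,148,27),wL=(307,290,22),wR=(412,290,22),wL2=(307,110,22),wR2=(413,110,22),scL=(255,508,8),scR=(456,508,8),lwIn=(330,200,18.5),rwIn=(389,250,18.5)).items():
    print(n,T(*a).round(1)[:2],(onz(d,*C(a[0],a[1]),a[2]/1000,True)*1000).round(1)[:2])
# strip plain end top edge, z = p.z -33+30
z=(p[2]-.033)*1000+30
for a in((293,386),(384,386),(338,424),(338,562)): print('strip',T(*a,z).round(1)[:2])
```

```text
plL [-22.3 -37. ] [ 491.6 -167.2]
plR [-22.4  48.9] [ 565.6 -210.6]
edL [ 99.2 -36.6] [553.4 -62.6]
edR [99.9 48.3] [ 627.  -104.9]
edL2 [ 53.4 -36. ] [ 530.7 -102.4]
edR2 [53.8 48.8] [ 604.1 -144.9]
foL [101.9  -3.2] [583.6 -77.2]
foR [102.   14.9] [599.3 -86.2]
foBackL [114.1  -3.2] [589.8 -66.6]
wL [ 68.3 -11. ] [ 559.8 -102.2]
wR [68.5 23.1] [ 589.3 -119.2]
wL2 [127.5 -10.9] [589.9 -51.1]
wR2 [127.9  22.9] [619.2 -67.9]
scL [-12.6 -31.8] [ 501.  -161.4]
scR [-12.5  43.3] [ 565.7 -199.3]
lwIn [97.8 -3.6] [581.2 -80.4]
rwIn [81.4 15.7] [ 589.5 -104.3]
strip [58.2 -9.1]
strip [58.3  7.3]
strip [51.2 -0.9]
strip [23.4 -0.9]
```

Call:
send_rows:
  targets:
    - {"claw": 0.01,"x": 0.016,"y": 0.003,"z": 0.01,"rx": 0,"ry": 0,"rz": 0}
    - {"claw": 0.01,"x": 0.012,"y": 0.0037,"z": 0.025,"rx": 0,"ry": 0,"rz": 0}
    - {"claw": 0.01,"x": 0.005,"y": 0,"z": 0.025,"rx": 0,"ry": 0,"rz": 0}
    - {"claw": 0.01,"x": 0,"y": 0,"z": 0.013,"rx": 0,"ry": 0,"rz": 0}
    - {"claw": 0.01,"x": 0,"y": 0,"z": 0,"rx": 0,"ry": 0,"rz": 0}
    - {"claw": 0.01,"x": 0,"y": 0,"z": 0,"rx": 0,"ry": 0,"rz": 0}

```text
clock: 6.9
position: [0.5569, -0.1428, 0.0589]
tcp_rot: [[0.508, 0.861, -0.001], [0.861, -0.508, -0.0], [-0.001, -0.001, -1.0]]
ft_force: [0.5, -1.1, -0.8]
opening: 0.0166
grip_force: 58.8
```

Run:
```python
from h import *
s=readout.observe(); p=s['position']; R=s['tcp_rot']; print(s['clock'],p,s['opening'],s['ft_force'],R.round(4).tolist())
d=grab('wrist','w5'); e=grab('side','s5')
c=np.hstack([cv2.resize(d['color'][60:360,160:400],(480,600)),cv2.resize(e['color'][110:230,245:309],(320,600),interpolation=cv2.INTER_CUBIC)])
cv2.imwrite('pics/w5b.png',c)
```

```text
6.9 [ 0.55694804 -0.14281284  0.0589168 ] 0.01656049636827131 [ 0.52902409 -1.09144649 -0.75228457] [[0.5083, 0.8612, -0.001], [0.8612, -0.5083, -0.0], [-0.0005, -0.0008, -1.0]]
```

View pics/w5b.png

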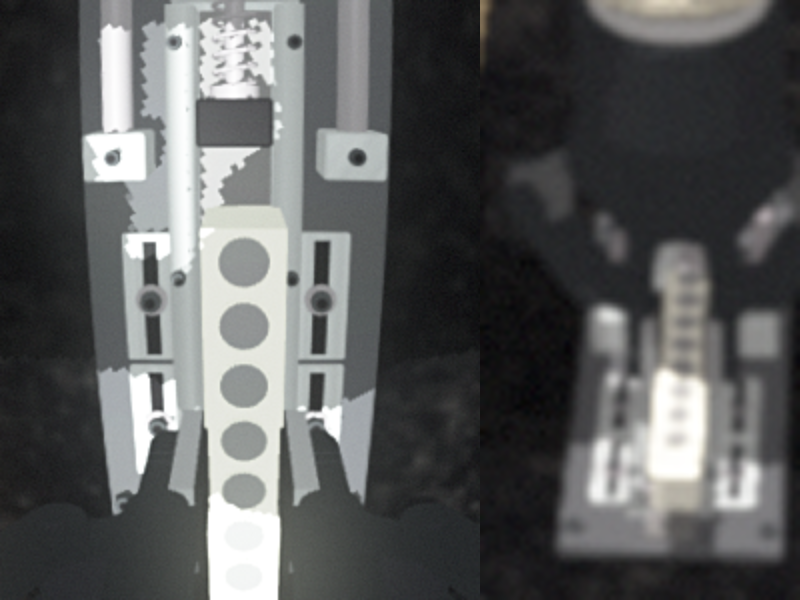

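The strip sits just over the lane: plain end at crop (246,228), follower front at (234,147), wall outer edges 172..306 at row 278. I'll check the offset in numbers.

Run:
```python
from h import *
d=load('w5'); s=readout.observe(); R=s['tcp_rot'];p=s['position']
C=lambda x,y:(160+x/2,60+y/2)
T=lambda x,y,z: R.T@(onz(d,*C(x,y),z/1000,True)-p)*1000
for n,a in dict(foL=(197,147,27),foR=(271,147,27),wL=(172,278,22),wR=(306,278,22),wL2=(165,42,22),wR2=(306,42,22),edL=(80,100,6),edR=(391,100,6),edL2=(97,300,6),edR2=(378,300,6),sL=(205,228,55),sR=(286,228,55),w1=(244,262,55),w5=(244,491,55),scL=(112,157,0),scR=(357,157,0)).items(): print(n,T(*a).round(1)[:2])
# full-res edge refinement of strip width along rows
```

```text
foL [ 71.  -11.5]
foR [71.   6.2]
wL [ 36.8 -19. ]
wR [36.8 15.8]
wL2 [ 97.1 -19.5]
wR2 [96.9 14.8]
edL [ 83.4 -45.2]
edR [83.2 39.9]
edL2 [ 25.7 -43.2]
edR2 [25.7 38.8]
sL [56.8 -8.1]
sR [56.8  8.3]
w1 [49.6 -0.2]
w5 [-6.2 -0.2]
scL [ 66.6 -37.9]
scR [66.4 31.8]
```

Call:
send_rows:
  targets:
    - {"claw": 0.01,"x": 0,"y": -0.0012,"z": 0,"rx": 0,"ry": 0,"rz": -0.4}
    - {"claw": 0.01,"x": 0,"y": 0,"z": 0.004,"rx": 0,"ry": 0,"rz": 0}
    - {"claw": 0.01,"x": 0,"y": 0,"z": 0.004,"rx": 0,"ry": 0,"rz": 0}
    - {"claw": 0.01,"x": 0.003,"y": 0,"z": 0,"rx": 0,"ry": 0,"rz": 0}
    - {"claw": 0.01,"x": 0.003,"y": 0,"z": 0,"rx": 0,"ry": 0,"rz": 0}
    - {"claw": 0.01,"x": 0,"y": 0,"z": 0,"rx": 0,"ry": 0,"rz": 0}
    - {"claw": 0.01,"x": 0,"y": 0,"z": 0,"rx": 0,"ry": 0,"rz": 0}

```text
clock: 7.58
position: [0.559, -0.1356, 0.0514]
tcp_rot: [[0.501, 0.866, 0.0], [0.866, -0.501, -0.0], [-0.0, 0.0, -1.0]]
ft_force: [0.3, 0.1, -1.7]
opening: 0.0163
grip_force: 58.8
```

```bash
cat > st.py <<'E'
from h import *
s=readout.observe(); R=s['tcp_rot']; p=s['position']
print(s['clock'],'tool-frame pos',(R.T@p*1000).round(2),'z',p[2],'ang',np.degrees(np.arctan2(R[1,0],R[0,0])).round(2),'F tool',(R.T@s['ft_force']).round(2),'tq',(R.T@s['torque']).round(2),s['opening'],s['grip_force'])
E
python3 st.py
python3 - <<'E'
from h import *
d=grab('wrist','w6'); g=cv2.cvtColor(d['color'],cv2.COLOR_BGR2GRAY)
cv2.imwrite('pics/w6b.png',cv2.resize(d['color'][60:260,180:380],(600,600)))
E
```

```text
7.5833 tool-frame pos [162.54 551.78 -51.3 ] z 0.051391255453858746 ang 59.95 F tool [0.28 0.22 1.69] tq [ 0.01 -0.    0.07] 0.016263102692168893 58.75534951686859
```

View pics/w6b.png

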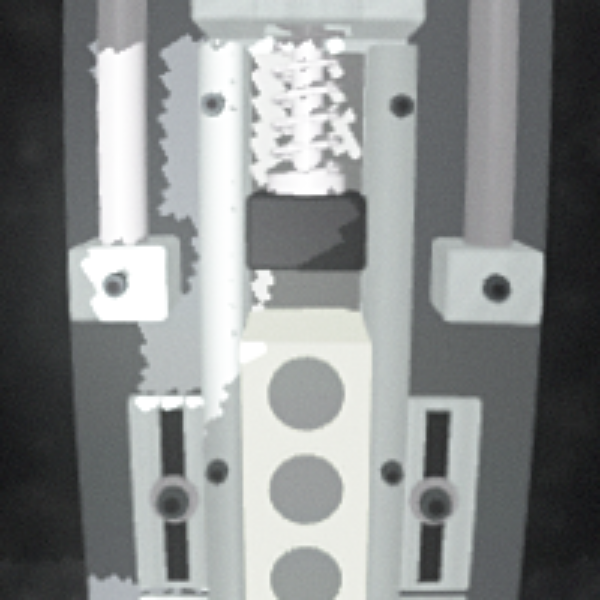

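The strip and the follower are both centred on crop column 306, with about 8 mm still to go. I'll approach slowly.

Call:
send_rows:
  targets:
    - {"claw": 0.01,"x": 0.002,"y": 0,"z": 0.0005,"rx": 0,"ry": 0,"rz": 0}
    - {"claw": 0.01,"x": 0.002,"y": 0,"z": 0.0005,"rx": 0,"ry": 0,"rz": 0}
    - {"claw": 0.01,"x": 0.001,"y": 0,"z": 0,"rx": 0,"ry": 0,"rz": 0}
    - {"claw": 0.01,"x": 0.001,"y": 0,"z": 0,"rx": 0,"ry": 0,"rz": 0}
    - {"claw": 0.01,"x": 0,"y": 0,"z": 0,"rx": 0,"ry": 0,"rz": 0}

```text
clock: 8.05
position: [0.5619, -0.1305, 0.0503]
tcp_rot: [[0.501, 0.865, -0.0], [0.865, -0.501, -0.0], [-0.0, 0.0, -1.0]]
ft_force: [-0.3, 0.2, -0.2]
opening: 0.016
grip_force: 58.8
```

```bash
python3 st.py
```

```text
8.05 tool-frame pos [168.62 551.64 -50.3 ] z 0.05029786604788979 ang 59.93 F tool [ 0.06 -0.39  0.19] tq [-0.01 -0.01  0.03] 0.01603039398474939 58.756030797958374
```

Call:
send_rows:
  targets:
    - {"claw": 0.01,"x": 0.001,"y": 0,"z": 0,"rx": 0,"ry": 0,"rz": 0}
    - {"claw": 0.01,"x": 0,"y": 0,"z": 0,"rx": 0,"ry": 0,"rz": 0}

```text
clock: 8.22
position: [0.5624, -0.1297, 0.0503]
tcp_rot: [[0.501, 0.865, 0.0], [0.865, -0.501, -0.0], [-0.0, 0.0, -1.0]]
ft_force: [-0.3, 0.3, -0.3]
opening: 0.0164
grip_force: 58.8
```

```bash
python3 st.py
```

```text
8.2167 tool-frame pos [169.61 551.65 -50.31] z 0.05032481515764301 ang 59.92 F tool [ 0.06 -0.42  0.28] tq [-0.06 -0.02  0.03] 0.01642313058649481 58.75556230545044
```

Call:
send_rows:
  targets:
    - {"claw": 0.01,"x": 0.001,"y": 0,"z": 0,"rx": 0,"ry": 0,"rz": 0}
    - {"claw": 0.01,"x": 0,"y": 0,"z": 0,"rx": 0,"ry": 0,"rz": 0}

```text
clock: 8.38
position: [0.5626, -0.1293, 0.0503]
tcp_rot: [[0.501, 0.865, -0.0], [0.865, -0.501, -0.001], [-0.001, -0.0, -1.0]]
ft_force: [-1.1, -2.8, 0.7]
opening: 0.0162
grip_force: 58.8
```

```bash
python3 st.py
```

```text
8.3833 tool-frame pos [169.92 551.68 -50.51] z 0.05034419623241831 ang 59.94 F tool [-2.97  0.43 -0.73] tq [-0.01 -0.3   0.08] 0.01624051366993122 58.84017884731293
```

Call:
send_rows:
  targets:
    - {"claw": 0.01,"x": 0.001,"y": 0,"z": 0,"rx": 0,"ry": 0,"rz": 0}
    - {"claw": 0.01,"x": 0,"y": 0,"z": 0,"rx": 0,"ry": 0,"rz": 0}

```text
clock: 8.55
position: [0.5631, -0.1284, 0.0504]
tcp_rot: [[0.501, 0.865, -0.0], [0.865, -0.501, -0.001], [-0.001, -0.0, -1.0]]
ft_force: [-2.4, -3.5, 0.5]
opening: 0.016
grip_force: 58.9
```

```bash
python3 st.py
```

```text
8.55 tool-frame pos [170.95 551.62 -50.54] z 0.05035086221132423 ang 59.93 F tool [-4.23 -0.37 -0.52] tq [ 0.   -0.71 -0.03] 0.015981309025921292 58.870553970336914
```

Call:
send_rows:
  targets:
    - {"claw": 0.01,"x": 0.0015,"y": 0,"z": 0,"rx": 0,"ry": 0,"rz": 0}
    - {"claw": 0.01,"x": 0.0015,"y": 0,"z": 0,"rx": 0,"ry": 0,"rz": 0}
    - {"claw": 0.01,"x": 0.0015,"y": 0,"z": 0,"rx": 0,"ry": 0,"rz": 0}
    - {"claw": 0.01,"x": 0.0015,"y": 0,"z": 0,"rx": 0,"ry": 0,"rz": 0}
    - {"claw": 0.01,"x": 0.0015,"y": 0,"z": 0,"rx": 0,"ry": 0,"rz": 0}
    - {"claw": 0.01,"x": 0.0015,"y": 0,"z": 0,"rx": 0,"ry": 0,"rz": 0}
    - {"claw": 0.01,"x": 0.001,"y": 0,"z": 0,"rx": 0,"ry": 0,"rz": 0}
    - {"claw": 0.01,"x": 0,"y": 0,"z": 0,"rx": 0,"ry": 0,"rz": 0}

```text
clock: 9.22
position: [0.5681, -0.1199, 0.0504]
tcp_rot: [[0.501, 0.866, -0.001], [0.866, -0.501, -0.001], [-0.001, -0.0, -1.0]]
ft_force: [-3.1, -6.2, 1.2]
opening: 0.0165
grip_force: 59.0
```

```bash
python3 st.py
```

```text
9.2167 tool-frame pos [180.65 551.75 -50.59] z 0.05036288946980872 ang 59.95 F tool [-6.86  0.44 -1.23] tq [-0.05 -1.18  0.06] 0.016510753767446224 58.98216247558594
```

Call:
send_rows:
  targets:
    - {"claw": 0.01,"x": 0.001,"y": 0,"z": 0,"rx": 0,"ry": 0,"rz": 0}
    - {"claw": 0.01,"x": 0.001,"y": 0,"z": 0,"rx": 0,"ry": 0,"rz": 0}
    - {"claw": 0.01,"x": 0.001,"y": 0,"z": 0,"rx": 0,"ry": 0,"rz": 0}
    - {"claw": 0.01,"x": 0.001,"y": 0,"z": 0,"rx": 0,"ry": 0,"rz": 0}
    - {"claw": 0.01,"x": 0,"y": 0,"z": 0,"rx": 0,"ry": 0,"rz": 0}
    - {"claw": 0.01,"x": 0,"y": 0,"z": 0,"rx": 0,"ry": 0,"rz": 0}

```text
clock: 9.72
position: [0.5699, -0.1167, 0.0504]
tcp_rot: [[0.501, 0.866, -0.001], [0.866, -0.501, -0.001], [-0.002, -0.0, -1.0]]
ft_force: [-4.2, -7.5, 2.0]
opening: 0.0164
grip_force: 59.0
```

```bash
python3 st.py;  python3 - <<'E'
from h import *
d=grab('wrist','w7'); e=grab('side','s7')
c=np.hstack([cv2.resize(d['color'][60:360,160:400],(480,600)),cv2.resize(e['color'][110:230,245:309],(320,600),interpolation=cv2.INTER_CUBIC)])
cv2.imwrite('pics/w7b.png',c)
E
```

```text
9.7167 tool-frame pos [184.25 551.73 -50.73] z 0.05035834964550532 ang 59.95 F tool [-8.64  0.09 -2.03] tq [-0.08 -1.36  0.05] 0.016406130672516665 59.02141571044922
```

Call:
send_rows:
  targets:
    - {"claw": 0.01,"x": 0.0005,"y": 0,"z": 0,"rx": 0,"ry": 0,"rz": 0}
    - {"claw": 0.01,"x": 0.0005,"y": 0,"z": 0,"rx": 0,"ry": 0,"rz": 0}
    - {"claw": 0.01,"x": 0,"y": 0,"z": 0,"rx": 0,"ry": 0,"rz": 0}
    - {"claw": 0.01,"x": 0,"y": 0,"z": 0.001,"rx": 0,"ry": 0,"rz": 0}
    - {"claw": 0.01,"x": 0,"y": 0,"z": 0.001,"rx": 0,"ry": 0,"rz": 0}
    - {"claw": 0.01,"x": 0,"y": 0,"z": 0.001,"rx": 0,"ry": 0,"rz": 0}
    - {"claw": 0.01,"x": 0,"y": 0,"z": 0,"rx": 0,"ry": 0,"rz": 0}

```text
clock: 10.4
position: [0.5701, -0.1159, 0.0471]
tcp_rot: [[0.501, 0.866, -0.001], [0.866, -0.501, -0.001], [-0.002, -0.001, -1.0]]
ft_force: [-4.5, -6.9, 1.0]
opening: 0.0165
grip_force: 59.0
```

```bash
python3 st.py
```

```text
10.4 tool-frame pos [185.12 551.49 -47.81] z 0.04714082701709991 ang 59.95 F tool [-8.24 -0.39 -0.97] tq [ 0.01 -1.48  0.01] 0.0164547991700324 58.983065485954285
```

Call:
send_rows:
  targets:
    - {"claw": 0.01,"x": 0,"y": 0,"z": 0.001,"rx": 0,"ry": 0,"rz": 0}
    - {"claw": 0.01,"x": 0,"y": 0,"z": 0.001,"rx": 0,"ry": 0,"rz": 0}
    - {"claw": 0.01,"x": 0,"y": 0,"z": 0,"rx": 0,"ry": 0,"rz": 0}

```text
clock: 10.65
position: [0.5701, -0.1159, 0.0451]
tcp_rot: [[0.501, 0.866, -0.002], [0.866, -0.501, -0.001], [-0.002, -0.001, -1.0]]
ft_force: [-3.4, -7.3, 1.2]
opening: 0.0166
grip_force: 59.0
```

```bash
python3 st.py
```

```text
10.65 tool-frame pos [185.09 551.44 -45.87] z 0.04514249551662386 ang 59.95 F tool [-8.04  0.67 -1.21] tq [-0.03 -1.49  0.08] 0.016620019443648017 58.990296721458435
```

Call:
send_rows:
  targets:
    - {"claw": 0.01,"x": 0,"y": 0,"z": 0.001,"rx": 0,"ry": 0,"rz": 0}
    - {"claw": 0.01,"x": 0,"y": 0,"z": 0.001,"rx": 0,"ry": 0,"rz": 0}
    - {"claw": 0.01,"x": 0,"y": 0,"z": 0.0005,"rx": 0,"ry": 0,"rz": 0}
    - {"claw": 0.01,"x": 0,"y": 0,"z": 0,"rx": 0,"ry": 0,"rz": 0}

```text
clock: 10.98
position: [0.57, -0.1159, 0.0427]
tcp_rot: [[0.501, 0.866, -0.002], [0.866, -0.501, -0.001], [-0.002, -0.001, -1.0]]
ft_force: [-4.0, -7.4, 1.7]
opening: 0.0164
grip_force: 59.0
```

```bash
python3 st.py
```

```text
10.9833 tool-frame pos [185.06 551.37 -43.44] z 0.04265421106219234 ang 59.95 F tool [-8.43  0.26 -1.66] tq [ 0.   -1.45 -0.02] 0.01637199356491352 59.00467336177826
```

Call:
send_rows:
  targets:
    - {"claw": 0.01,"x": 0,"y": 0,"z": 0.0005,"rx": 0,"ry": 0,"rz": 0}
    - {"claw": 0.01,"x": 0,"y": 0,"z": 0,"rx": 0,"ry": 0,"rz": 0}

```text
clock: 11.15
position: [0.57, -0.1159, 0.0422]
tcp_rot: [[0.501, 0.866, -0.002], [0.866, -0.501, -0.001], [-0.002, -0.001, -1.0]]
ft_force: [-3.8, -7.4, 0.8]
opening: 0.0164
grip_force: 59.0
```

```bash
python3 st.py;  python3 - <<'E'
from h import *
d=grab('wrist','w8'); e=grab('side','s8')
c=np.hstack([cv2.resize(d['color'][60:360,160:400],(480,600)),cv2.resize(e['color'][110:230,245:309],(320,600),interpolation=cv2.INTER_CUBIC)])
cv2.imwrite('pics/w8b.png',c)
E
```

```text
11.15 tool-frame pos [185.08 551.4  -42.96] z 0.04221324047126123 ang 59.95 F tool [-8.3   0.43 -0.75] tq [-0.01 -1.46  0.01] 0.016355387388575282 59.01690602302551
```

Call:
send_rows:
  targets:
    - {"claw": 0.01,"x": 0,"y": 0,"z": 0.0005,"rx": 0,"ry": 0,"rz": 0}
    - {"claw": 0.01,"x": 0,"y": 0,"z": 0,"rx": 0,"ry": 0,"rz": 0}

```text
clock: 11.42
position: [0.57, -0.1159, 0.0419]
tcp_rot: [[0.501, 0.866, -0.002], [0.866, -0.501, -0.001], [-0.002, -0.001, -1.0]]
ft_force: [-4.5, -8.3, 3.2]
opening: 0.0163
grip_force: 59.2
```

```bash
python3 st.py
```

```text
11.4167 tool-frame pos [185.01 551.39 -42.66] z 0.04191387967395787 ang 59.95 F tool [-9.43  0.28 -3.14] tq [ 0.05 -1.45  0.12] 0.016268374963777123 59.19664263725281
```

Call:
send_rows:
  targets:
    - {"claw": 0.01,"x": 0,"y": 0,"z": 0.0005,"rx": 0,"ry": 0,"rz": 0}
    - {"claw": 0.01,"x": 0,"y": 0,"z": 0,"rx": 0,"ry": 0,"rz": 0}

```text
clock: 11.58
position: [0.57, -0.1159, 0.0418]
tcp_rot: [[0.501, 0.866, -0.002], [0.866, -0.501, -0.001], [-0.002, -0.001, -1.0]]
ft_force: [-6.6, -7.4, 7.2]
opening: 0.0167
grip_force: 59.8
```

```bash
python3 st.py
```

```text
11.5833 tool-frame pos [185.   551.41 -42.55] z 0.04183945365263854 ang 59.95 F tool [-9.73 -1.99 -7.21] tq [ 0.26 -1.5   0.02] 0.016693044971466894 59.7949343919754
```

View pics/w8b.png

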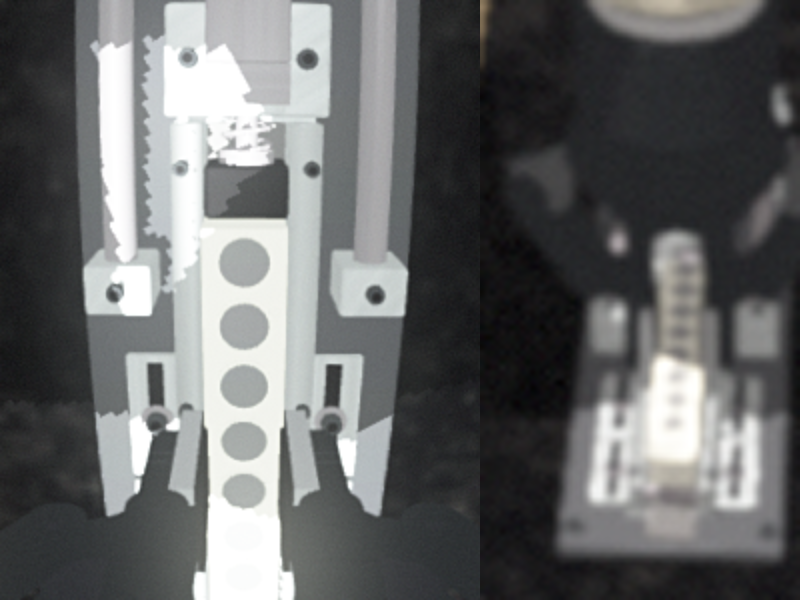

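The follower is pushed back against the strip's end at crop (245,218), and floor contact came at the expected height (underside 8 mm). Next I ease the tail back to the lip.

Call:
send_rows:
  targets:
    - {"claw": 0.01,"x": -0.0004,"y": 0,"z": -0.0005,"rx": 0,"ry": 0,"rz": 0}
    - {"claw": 0.01,"x": -0.0004,"y": 0,"z": 0,"rx": 0,"ry": 0,"rz": 0}
    - {"claw": 0.01,"x": -0.0002,"y": 0,"z": 0,"rx": 0,"ry": 0,"rz": 0}
    - {"claw": 0.01,"x": 0,"y": 0,"z": 0,"rx": 0,"ry": 0,"rz": 0}

```text
clock: 11.92
position: [0.5696, -0.1166, 0.0419]
tcp_rot: [[0.501, 0.866, -0.001], [0.866, -0.501, -0.001], [-0.002, -0.001, -1.0]]
ft_force: [-4.9, -6.6, 2.4]
opening: 0.0163
grip_force: 59.1
```

```bash
python3 st.py
```

```text
11.9167 tool-frame pos [184.31 551.42 -42.51] z 0.04190510406197627 ang 59.94 F tool [-8.19 -0.96 -2.41] tq [ 0.09 -1.35  0.03] 0.01630535339550072 59.1214245557785
```

Call:
send_rows:
  targets:
    - {"claw": 0.01,"x": -0.0003,"y": 0,"z": 0,"rx": 0,"ry": 0,"rz": 0}
    - {"claw": 0.01,"x": 0,"y": 0,"z": 0,"rx": 0,"ry": 0,"rz": 0}

```text
clock: 12.08
position: [0.5695, -0.1169, 0.0419]
tcp_rot: [[0.501, 0.866, -0.001], [0.866, -0.501, -0.001], [-0.002, -0.001, -1.0]]
ft_force: [-4.6, -6.9, 2.5]
opening: 0.0161
grip_force: 59.1
```

```bash
python3 st.py
```

```text
12.0833 tool-frame pos [184.   551.43 -42.53] z 0.041917381459931916 ang 59.95 F tool [-8.3  -0.56 -2.53] tq [ 0.05 -1.32 -0.01] 0.016144684675096384 59.11873519420624
```

Call:
send_rows:
  targets:
    - {"claw": 0.01,"x": -0.0004,"y": 0,"z": 0,"rx": 0,"ry": 0,"rz": 0}
    - {"claw": 0.01,"x": 0,"y": 0,"z": 0,"rx": 0,"ry": 0,"rz": 0}

```text
clock: 12.25
position: [0.5694, -0.117, 0.0419]
tcp_rot: [[0.501, 0.865, -0.001], [0.865, -0.501, -0.001], [-0.001, -0.001, -1.0]]
ft_force: [-4.3, -6.1, 2.0]
opening: 0.0164
grip_force: 59.1
```

```bash
python3 st.py
```

```text
12.25 tool-frame pos [183.96 551.37 -42.42] z 0.04186973472857187 ang 59.94 F tool [-7.46 -0.68 -2.02] tq [ 0.06 -1.09  0.  ] 0.01638959801611783 59.11872446537018
```

Call:
send_rows:
  targets:
    - {"claw": 0.01,"x": -0.0004,"y": 0,"z": 0,"rx": 0,"ry": 0,"rz": 0}
    - {"claw": 0.01,"x": 0,"y": 0,"z": 0,"rx": 0,"ry": 0,"rz": 0}

```text
clock: 12.42
position: [0.5694, -0.117, 0.0419]
tcp_rot: [[0.501, 0.865, -0.001], [0.865, -0.501, -0.0], [-0.001, -0.001, -1.0]]
ft_force: [-3.3, -4.3, 2.4]
opening: 0.0163
grip_force: 59.1
```

```bash
python3 st.py
```

```text
12.4167 tool-frame pos [184.07 551.34 -42.3 ] z 0.04189428372001817 ang 59.93 F tool [-5.38 -0.71 -2.38] tq [ 0.12 -0.87  0.03] 0.016315356033914975 59.12321984767914
```

The tail is seated on the lip: motion stopped and the force is unloading. Releasing.

Call:
send_rows:
  targets:
    - {"claw": 0.01,"x": -0.0005,"y": 0,"z": 0,"rx": 0,"ry": 0,"rz": 0}
    - {"claw": 0.02,"x": 0,"y": 0,"z": 0,"rx": 0,"ry": 0,"rz": 0}
    - {"claw": 0.03,"x": 0,"y": 0,"z": 0,"rx": 0,"ry": 0,"rz": 0}
    - {"claw": 0.035,"x": 0,"y": 0,"z": 0,"rx": 0,"ry": 0,"rz": 0}
    - {"claw": 0.035,"x": 0,"y": 0,"z": 0,"rx": 0,"ry": 0,"rz": 0}
    - {"claw": 0.035,"x": 0,"y": 0,"z": -0.01,"rx": 0,"ry": 0,"rz": 0}
    - {"claw": 0.035,"x": 0,"y": 0,"z": -0.03,"rx": 0,"ry": 0,"rz": 0}
    - {"claw": 0.035,"x": 0,"y": 0,"z": -0.03,"rx": 0,"ry": 0,"rz": 0}
    - {"claw": 0.035,"x": 0,"y": 0,"z": -0.03,"rx": 0,"ry": 0,"rz": 0}
    - {"claw": 0.035,"x": 0,"y": 0,"z": 0,"rx": 0,"ry": 0,"rz": 0}
    - {"claw": 0.035,"x": 0,"y": 0,"z": 0,"rx": 0,"ry": 0,"rz": 0}

```text
clock: 13.33
position: [0.5713, -0.1178, 0.1446]
tcp_rot: [[0.501, 0.865, 0.005], [0.865, -0.501, -0.002], [0.001, 0.005, -1.0]]
ft_force: [0.6, 0.3, 0.2]
opening: 0.0349
grip_force: 0.0
```

```bash
python3 st.py;  python3 - <<'E'
from h import *
d=grab('wrist','w9'); e=grab('side','s9')
c=np.hstack([cv2.resize(d['color'][0:360,140:428],(480,600)),cv2.resize(e['color'][110:230,245:309],(320,600),interpolation=cv2.INTER_CUBIC)])
cv2.imwrite('pics/w9b.png',c)
E
```

```text
13.3333 tool-frame pos [ 184.57  554.15 -141.44] z 0.1446004926150981 ang 59.92 F tool [ 0.52  0.38 -0.24] tq [ 0.01  0.02 -0.06] 0.03491389691445724 0.0
```

View pics/w9b.png

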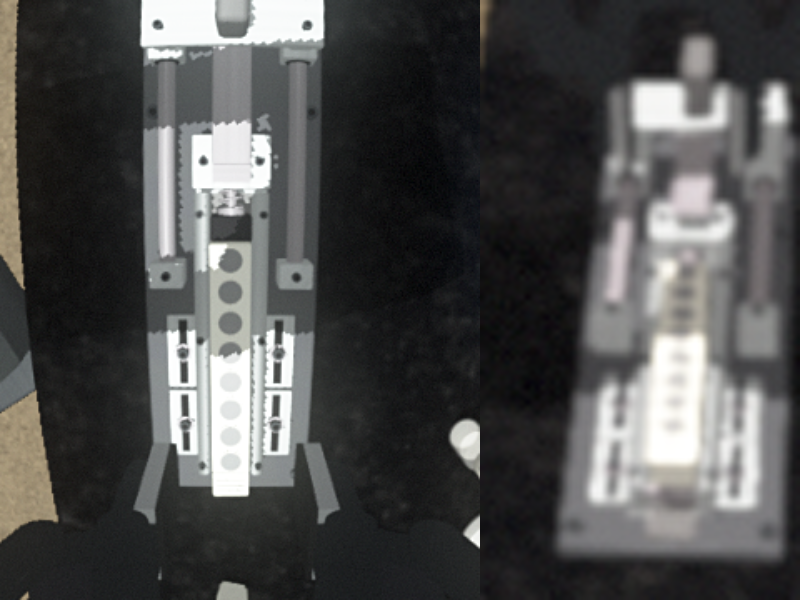

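The strip lies in the lane between follower (230,228) and lip, tab end at crop (230,495). The rail bridge front edge is at (232,45) and the grip tab at (232,15), further in +x. From here I locate the rail with numbers only.

```bash
python3 st.py
python3 - <<'E'
from h import *
s=readout.observe(); d=load('w9'); R=s['tcp_rot'];p=s['position']
k=480/288
T=lambda x,y,z: R.T@(onz(d,140+x/k,y/k,z/1000,True)-p)*1000
for n,a in dict(plL=(180,487,6),plR=(296,487,6),edL=(143,150,6),edR=(321,150,6),brL=(141,44,49),brR=(324,41,49),tabL=(217,14,75),tabR=(248,14,75),tabfront=(232,34,60),tabtopfront=(232,22,75),pl_end=(230,242,38),tabend=(230,495,38),sL=(209,300,38),sR=(252,300,38),tongueFront=(232,160,42)).items(): print(n,T(*a).round(1)[:2], (onz(d,140+a[0]/k,a[1]/k,a[2]/1000,True)*1000).round(1)[:2])
# side view: strip height/rail tab
b=load('scene0'); e=load('side0')
S=lambda x,y:(120+x/5.333,190+y/5.333)
for q in [(92,70),(168,80)]: print('tab top scene',(onz(b,*S(*q),.075)*1000).round(1))
E
```

```text
13.4333 tool-frame pos [ 183.86  551.15 -141.98] z 0.14182422201441194 ang 59.92 F tool [-1.13 -0.36  0.44] tq [ 0.03 -0.    0.01] 0.034652522081326916 0.0
plL [-83.  -28.6] [ 502.8 -174.7]
plR [-83.3  37.9] [ 560.1 -208.2]
edL [100.1 -41. ] [583.8 -10. ]
edR [99.9 44.3] [657.5 -52.9]
brL [142.2 -34.7] [610.3  23.4]
brR [143.4  38.6] [674.4 -12.4]
tabL [145.9  -3.5] [639.2  10.9]
tabR [145.9   7.4] [648.6   5.4]
tabfront [142.2   1.8] [641.9   5.1]
tabtopfront [142.7   1.8] [642.2   5.5]
pl_end [57.8  0.8] [598.7 -67.5]
tabend [-67.4   0.3] [ 535.5 -175.6]
sL [32.3 -8.5] [578.  -84.9]
sR [32.3 10.3] [594.2 -94.4]
tongueFront [92.8  1.7] [617.1 -37.7]
tab top scene [655.4  28.3  75. ]
tab top scene [637.3   3.2  75. ]
```

Run:
```python
from h import *
b=load('scene0')
for q in [(68,158),(152,170),(160,178),(225,180),(168,140),(60,185),(60,215)]: print(q,(onz(b,*q,0)*1000).round(0))
s=readout.observe(); R=s['tcp_rot'];p=s['position']
print('target',p+R@[.156,.0012,0]); print('cam',p+R@[.156,0,0]+R@[.082,0,-.124])
```

```text
(68, 158) [966. 145.   0.]
(152, 170) [829. -34.   0.]
(160, 178) [792. -44.   0.]
(225, 180) [ 717. -184.    0.]
(168, 140) [ 926. -104.    0.]
(60, 185) [872. 177.   0.]
(60, 215) [772. 190.   0.]
target [0.64834557 0.01725079 0.14181121]
cam [0.68843832 0.08880209 0.26580485]
```

Call:
send_rows:
  targets:
    - {"claw": 0.035,"x": 0.02,"y": 0,"z": 0,"rx": 0,"ry": 0,"rz": 0}
    - {"claw": 0.04,"x": 0.03,"y": 0,"z": 0,"rx": 0,"ry": 0,"rz": 0}
    - {"claw": 0.045,"x": 0.03,"y": 0,"z": 0,"rx": 0,"ry": 0,"rz": 0}
    - {"claw": 0.045,"x": 0.02,"y": 0,"z": 0,"rx": 0,"ry": 0,"rz": 0}
    - {"claw": 0.045,"x": 0,"y": 0,"z": 0,"rx": 0,"ry": 0,"rz": 0}
    - {"claw": 0.045,"x": 0,"y": 0,"z": 0,"rx": 0,"ry": 0,"rz": 0}

```text
clock: 13.93
position: [0.6188, -0.0298, 0.1402]
tcp_rot: [[0.499, 0.866, -0.003], [0.866, -0.499, 0.0], [-0.001, -0.003, -1.0]]
ft_force: [0.2, 0.1, 0.0]
opening: 0.0451
grip_force: 0.0
```

```bash
python3 st.py
python3 - <<'E'
from h import *
s=readout.observe(); R=s['tcp_rot'];p=s['position']
d=grab('wrist','w10'); g=cv2.cvtColor(d['color'],cv2.COLOR_BGR2GRAY)
# predicted tab top-face corners, 45 mm ahead-ish; sample profiles in tool frame on z=75 plane (grey level)
prof=lambda pts:[int(g[int(round(v)),int(round(u))]) if 0<=u<560 and 0<=v<420 else -1 for u,v in pts]
W=lambda x,y,z: p+R@np.array([x,y,0])/1000+np.array([0,0,z/1000-p[2]])
print('along x 20..110 @y1', list(zip(range(20,112,3),prof([proj(d,W(x,1,75),True) for x in range(20,112,3)]))))
for x in (50,56): print('across @x',x, list(zip(range(-20,22,2),prof([proj(d,W(x,y,75),True) for y in range(-20,22,2)]))))
E
```

```text
13.9333 tool-frame pos [ 283.05  550.62 -142.05] z 0.14017496577968705 ang 60.04 F tool [ 0.18  0.17 -0.04] tq [0.01 0.03 0.01] 0.04506944018900512 0.0
along x 20..110 @y1 [(20, 118), (23, 123), (26, 121), (29, 121), (32, 120), (35, 121), (38, 119), (41, 124), (44, 104), (47, 103), (50, 105), (53, 105), (56, 105), (59, 109), (62, 106), (65, 98), (68, 206), (71, 93), (74, 138), (77, 86), (80, 90), (83, 156), (86, 158), (89, 156), (92, 156), (95, 39), (98, 38), (101, 32), (104, 25), (107, 26), (110, 25)]
across @x 50 [(-20, 254), (-18, 254), (-16, 254), (-14, 254), (-12, 254), (-10, 254), (-8, 255), (-6, 220), (-4, 164), (-2, 103), (0, 105), (2, 102), (4, 103), (6, 100), (8, 96), (10, 155), (12, 156), (14, 153), (16, 156), (18, 156), (20, 152)]
across @x 56 [(-20, 254), (-18, 254), (-16, 254), (-14, 254), (-12, 253), (-10, 254), (-8, 253), (-6, 255), (-4, 158), (-2, 107), (0, 106), (2, 105), (4, 104), (6, 103), (8, 106), (10, 153), (12, 153), (14, 154), (16, 152), (18, 149), (20, 146)]
```

Call:
send_rows:
  targets:
    - {"claw": 0.045,"x": 0.025,"y": 0.0023,"z": 0.005,"rx": 0,"ry": 0,"rz": 0.5}
    - {"claw": 0.045,"x": 0.025,"y": 0,"z": 0.01,"rx": 0,"ry": 0,"rz": 0}
    - {"claw": 0.045,"x": 0.005,"y": 0,"z": 0.015,"rx": 0,"ry": 0,"rz": 0}
    - {"claw": 0.045,"x": 0,"y": 0,"z": 0.02,"rx": 0,"ry": 0,"rz": 0}
    - {"claw": 0.045,"x": 0,"y": 0,"z": 0.015,"rx": 0,"ry": 0,"rz": 0}
    - {"claw": 0.045,"x": 0,"y": 0,"z": 0.005,"rx": 0,"ry": 0,"rz": 0}
    - {"claw": 0.045,"x": 0,"y": 0,"z": 0,"rx": 0,"ry": 0,"rz": 0}
    - {"claw": 0.045,"x": 0,"y": 0,"z": 0,"rx": 0,"ry": 0,"rz": 0}

```text
clock: 14.65
position: [0.649, 0.0146, 0.0717]
tcp_rot: [[0.51, 0.86, -0.001], [0.86, -0.51, -0.0], [-0.001, -0.001, -1.0]]
ft_force: [0.5, 0.5, 0.2]
opening: 0.045
grip_force: 0.0
```

```bash
python3 st.py
python3 - <<'E'
from h import *
s=readout.observe(); R=s['tcp_rot'];p=s['position']
d=grab('wrist','w11'); g=cv2.cvtColor(d['color'],cv2.COLOR_BGR2GRAY)
W=lambda x,y,z: p+R@np.array([x,y,0])/1000+np.array([0,0,z/1000-p[2]])
def G(x,y):
    u,v=proj(d,W(x,y,75),True); return int(g[int(round(v)),int(round(u))])
print('x',[(x,G(x,0)) for x in range(-22,26,2)])
print('y',[(y,G(6,y)) for y in range(-26,28,2)])
E
```

```text
14.65 tool-frame pos [343.25 550.89 -72.37] z 0.07174689657516109 ang 59.36 F tool [ 0.72  0.17 -0.17] tq [ 0.02 -0.   -0.05] 0.045009868225171064 0.0
x [(-22, 255), (-20, 255), (-18, 255), (-16, 255), (-14, 255), (-12, 255), (-10, 255), (-8, 177), (-6, 172), (-4, 170), (-2, 170), (0, 169), (2, 163), (4, 165), (6, 163), (8, 163), (10, 160), (12, 157), (14, 155), (16, 158), (18, 156), (20, 141), (22, 141), (24, 143)]
y [(-26, 202), (-24, 71), (-22, 76), (-20, 75), (-18, 232), (-16, 231), (-14, 229), (-12, 228), (-10, 228), (-8, 231), (-6, 157), (-4, 162), (-2, 165), (0, 163), (2, 162), (4, 152), (6, 232), (8, 229), (10, 229), (12, 228), (14, 230), (16, 230), (18, 228), (20, 116), (22, 78), (24, 78), (26, 95)]
```

Call:
send_rows:
  targets:
    - {"claw": 0.045,"x": 0.004,"y": -0.0007,"z": 0,"rx": 0,"ry": 0,"rz": 0}
    - {"claw": 0.02,"x": 0,"y": 0,"z": 0,"rx": 0,"ry": 0,"rz": 0}
    - {"claw": 0.008,"x": 0,"y": 0,"z": 0,"rx": 0,"ry": 0,"rz": 0}
    - {"claw": 0.008,"x": 0,"y": 0,"z": 0,"rx": 0,"ry": 0,"rz": 0}
    - {"claw": 0.008,"x": 0,"y": 0,"z": 0,"rx": 0,"ry": 0,"rz": 0}
    - {"claw": 0.008,"x": 0,"y": 0,"z": 0,"rx": 0,"ry": 0,"rz": 0}
    - {"claw": 0.008,"x": 0,"y": 0,"z": 0,"rx": 0,"ry": 0,"rz": 0}

```text
clock: 15.28
position: [0.6502, 0.02, 0.0727]
tcp_rot: [[0.509, 0.861, -0.001], [0.861, -0.509, 0.001], [0.0, -0.001, -1.0]]
ft_force: [-3.3, 1.8, 6.2]
opening: 0.0107
grip_force: 59.8
```

```bash
python3 st.py
```

```text
15.2833 tool-frame pos [347.94 549.55 -73.26] z 0.0727040807057543 ang 59.43 F tool [-0.12 -3.83 -6.22] tq [ 0.69  0.04 -0.03] 0.010697680192405704 59.83505666255951
```

Call:
send_rows:
  targets:
    - {"claw": 0.008,"x": -0.001,"y": -0.0006,"z": -0.001,"rx": 0,"ry": 0,"rz": 0}
    - {"claw": 0.008,"x": -0.003,"y": 0,"z": 0,"rx": 0,"ry": 0,"rz": 0}
    - {"claw": 0.008,"x": -0.005,"y": 0,"z": 0,"rx": 0,"ry": 0,"rz": 0}
    - {"claw": 0.008,"x": -0.005,"y": 0,"z": 0,"rx": 0,"ry": 0,"rz": 0}
    - {"claw": 0.008,"x": -0.005,"y": 0,"z": 0,"rx": 0,"ry": 0,"rz": 0}
    - {"claw": 0.008,"x": -0.005,"y": 0,"z": 0,"rx": 0,"ry": 0,"rz": 0}
    - {"claw": 0.008,"x": -0.004,"y": 0,"z": 0,"rx": 0,"ry": 0,"rz": 0}
    - {"claw": 0.008,"x": -0.002,"y": 0,"z": 0,"rx": 0,"ry": 0,"rz": 0}
    - {"claw": 0.008,"x": 0,"y": 0,"z": 0,"rx": 0,"ry": 0,"rz": 0}

```text
clock: 16.03
position: [0.6342, -0.0071, 0.0727]
tcp_rot: [[0.509, 0.861, -0.001], [0.861, -0.509, -0.001], [-0.001, -0.001, -1.0]]
ft_force: [-3.1, 1.2, 0.1]
opening: 0.0103
grip_force: 60.0
```

```bash
python3 st.py
```

```text
16.0333 tool-frame pos [316.64 549.44 -73.59] z 0.07274341602971987 ang 59.4 F tool [-0.57 -3.29 -0.06] tq [ 0.39 -0.06 -0.06] 0.010303776834627241 60.0136935710907
```

Call:
send_rows:
  targets:
    - {"claw": 0.008,"x": -0.002,"y": -0.0006,"z": 0,"rx": 0,"ry": 0,"rz": 0}
    - {"claw": 0.008,"x": -0.005,"y": 0,"z": 0,"rx": 0,"ry": 0,"rz": 0}
    - {"claw": 0.008,"x": -0.006,"y": 0,"z": 0,"rx": 0,"ry": 0,"rz": 0}
    - {"claw": 0.008,"x": -0.006,"y": 0,"z": 0,"rx": 0,"ry": 0,"rz": 0}
    - {"claw": 0.008,"x": -0.006,"y": 0,"z": 0,"rx": 0,"ry": 0,"rz": 0}
    - {"claw": 0.008,"x": -0.006,"y": 0,"z": 0,"rx": 0,"ry": 0,"rz": 0}
    - {"claw": 0.008,"x": -0.006,"y": 0,"z": 0,"rx": 0,"ry": 0,"rz": 0}
    - {"claw": 0.008,"x": -0.005,"y": 0,"z": 0,"rx": 0,"ry": 0,"rz": 0}
    - {"claw": 0.008,"x": -0.003,"y": 0,"z": 0,"rx": 0,"ry": 0,"rz": 0}
    - {"claw": 0.008,"x": 0,"y": 0,"z": 0,"rx": 0,"ry": 0,"rz": 0}

```text
clock: 16.87
position: [0.6112, -0.0459, 0.0728]
tcp_rot: [[0.509, 0.861, -0.0], [0.861, -0.509, -0.001], [-0.001, 0.0, -1.0]]
ft_force: [1.1, -1.6, -4.8]
opening: 0.0108
grip_force: 59.3
```

```bash
python3 st.py
```

```text
16.8667 tool-frame pos [271.5  549.53 -72.97] z 0.07276213834249079 ang 59.4 F tool [-0.83  1.81  4.77] tq [-0.3  -0.25  0.02] 0.010770503901570671 59.33635890483856
```

Call:
send_rows:
  targets:
    - {"claw": 0.008,"x": -0.001,"y": 0.0003,"z": 0.0007,"rx": 0,"ry": 0,"rz": 0}
    - {"claw": 0.008,"x": -0.0015,"y": 0,"z": 0,"rx": 0,"ry": 0,"rz": 0}
    - {"claw": 0.008,"x": -0.0015,"y": 0,"z": 0,"rx": 0,"ry": 0,"rz": 0}
    - {"claw": 0.008,"x": -0.0015,"y": 0,"z": 0,"rx": 0,"ry": 0,"rz": 0}
    - {"claw": 0.008,"x": -0.0015,"y": 0,"z": 0,"rx": 0,"ry": 0,"rz": 0}
    - {"claw": 0.008,"x": -0.0015,"y": 0,"z": 0,"rx": 0,"ry": 0,"rz": 0}
    - {"claw": 0.008,"x": -0.0015,"y": 0,"z": 0,"rx": 0,"ry": 0,"rz": 0}

```text
clock: 17.45
position: [0.607, -0.0532, 0.0727]
tcp_rot: [[0.509, 0.861, 0.001], [0.861, -0.509, 0.0], [0.0, 0.0, -1.0]]
ft_force: [-0.2, 4.2, 6.4]
opening: 0.0106
grip_force: 60.8
```

```bash
python3 st.py
```

```text
17.45 tool-frame pos [262.91 549.75 -72.37] z 0.07271285461228341 ang 59.43 F tool [ 3.53 -2.27 -6.38] tq [ 0.44  0.49 -0.01] 0.010602925669708626 60.75325012207031
```

Call:
send_rows:
  targets:
    - {"claw": 0.008,"x": -0.001,"y": 0,"z": 0,"rx": 0,"ry": 0,"rz": 0}
    - {"claw": 0.008,"x": -0.001,"y": 0,"z": 0,"rx": 0,"ry": 0,"rz": 0}

```text
clock: 17.62
position: [0.606, -0.055, 0.0727]
tcp_rot: [[0.509, 0.861, 0.001], [0.861, -0.509, 0.0], [0.0, 0.0, -1.0]]
ft_force: [-0.7, 3.9, 6.6]
opening: 0.0107
grip_force: 60.8
```

```bash
python3 st.py
```

```text
17.6167 tool-frame pos [260.9  549.74 -72.38] z 0.0726976215385985 ang 59.42 F tool [ 2.97 -2.62 -6.6 ] tq [ 0.41  0.51 -0.1 ] 0.010710388919259978 60.75339138507843
```

Call:
send_rows:
  targets:
    - {"claw": 0.008,"x": -0.001,"y": 0,"z": 0,"rx": 0,"ry": 0,"rz": 0}
    - {"claw": 0.008,"x": -0.001,"y": 0,"z": 0,"rx": 0,"ry": 0,"rz": 0}

```text
clock: 17.78
position: [0.605, -0.0567, 0.0727]
tcp_rot: [[0.509, 0.861, 0.001], [0.861, -0.509, 0.0], [0.0, 0.0, -1.0]]
ft_force: [-0.6, 3.9, 5.7]
opening: 0.0102
grip_force: 60.8
```

```bash
python3 st.py
```

```text
17.7833 tool-frame pos [258.91 549.73 -72.38] z 0.07270616994796951 ang 59.43 F tool [ 3.05 -2.45 -5.74] tq [ 0.38  0.54 -0.02] 0.010191031442407865 60.75294256210327
```

Call:
send_rows:
  targets:
    - {"claw": 0.008,"x": -0.001,"y": 0,"z": 0,"rx": 0,"ry": 0,"rz": 0}
    - {"claw": 0.008,"x": -0.001,"y": 0,"z": 0,"rx": 0,"ry": 0,"rz": 0}

```text
clock: 17.95
position: [0.604, -0.0584, 0.0727]
tcp_rot: [[0.509, 0.861, 0.001], [0.861, -0.509, 0.0], [0.0, 0.0, -1.0]]
ft_force: [-0.6, 3.2, 5.5]
opening: 0.0102
grip_force: 60.8
```

Call:
send_rows:
  targets:
    - {"claw": 0.008,"x": -0.001,"y": 0,"z": 0,"rx": 0,"ry": 0,"rz": 0}
    - {"claw": 0.008,"x": -0.001,"y": 0,"z": 0,"rx": 0,"ry": 0,"rz": 0}

```text
clock: 18.12
position: [0.6031, -0.0599, 0.0727]
tcp_rot: [[0.509, 0.861, 0.001], [0.861, -0.509, 0.0], [0.001, 0.001, -1.0]]
ft_force: [1.7, 7.2, 4.2]
opening: 0.0106
grip_force: 60.7
```

```bash
python3 st.py
```

```text
18.1167 tool-frame pos [255.33 549.74 -72.19] z 0.0727088669410423 ang 59.42 F tool [ 7.09 -2.18 -4.24] tq [ 0.52  1.27 -0.04] 0.010586767090843665 60.683539509773254
```

Call:
send_rows:
  targets:
    - {"claw": 0.008,"x": -0.001,"y": 0,"z": 0,"rx": 0,"ry": 0,"rz": 0}
    - {"claw": 0.008,"x": 0,"y": 0,"z": 0,"rx": 0,"ry": 0,"rz": 0}

```text
clock: 18.28
position: [0.6031, -0.0599, 0.0727]
tcp_rot: [[0.509, 0.861, 0.002], [0.861, -0.509, 0.002], [0.002, 0.001, -1.0]]
ft_force: [1.4, 8.2, 4.4]
opening: 0.0107
grip_force: 60.6
```

```bash
python3 st.py
```

```text
18.2833 tool-frame pos [255.67 549.6  -71.73] z 0.07270143529172883 ang 59.39 F tool [ 7.78 -2.95 -4.37] tq [ 0.49  1.2  -0.06] 0.010657004473564158 60.633476972579956
```

It's firmly on the stop, pushed with about 8 N. I'll ease off, let go and lift clear.

Call:
send_rows:
  targets:
    - {"claw": 0.008,"x": 0.0006,"y": -0.0004,"z": -0.0006,"rx": 0,"ry": 0,"rz": 0}
    - {"claw": 0.02,"x": 0,"y": 0,"z": 0,"rx": 0,"ry": 0,"rz": 0}
    - {"claw": 0.035,"x": 0,"y": 0,"z": 0,"rx": 0,"ry": 0,"rz": 0}
    - {"claw": 0.035,"x": 0,"y": 0,"z": 0,"rx": 0,"ry": 0,"rz": 0}
    - {"claw": 0.035,"x": 0,"y": 0,"z": -0.01,"rx": 0,"ry": 0,"rz": 0}
    - {"claw": 0.035,"x": 0,"y": 0,"z": -0.03,"rx": 0,"ry": 0,"rz": 0}
    - {"claw": 0.035,"x": 0,"y": 0,"z": -0.03,"rx": 0,"ry": 0,"rz": 0}
    - {"claw": 0.035,"x": -0.01,"y": 0,"z": -0.03,"rx": 0,"ry": 0,"rz": 0}
    - {"claw": 0.035,"x": -0.02,"y": 0,"z": 0,"rx": 0,"ry": 0,"rz": 0}
    - {"claw": 0.035,"x": -0.02,"y": 0,"z": 0,"rx": 0,"ry": 0,"rz": 0}
    - {"claw": 0.035,"x": 0,"y": 0,"z": 0,"rx": 0,"ry": 0,"rz": 0}
    - {"claw": 0.035,"x": 0,"y": 0,"z": 0,"rx": 0,"ry": 0,"rz": 0}

```text
clock: 19.28
position: [0.5764, -0.1043, 0.1736]
tcp_rot: [[0.51, 0.86, 0.0], [0.86, -0.51, -0.0], [-0.0, 0.001, -1.0]]
ft_force: [1.0, -0.6, -0.2]
opening: 0.0348
grip_force: 0.0
```

```bash
python3 st.py
python3 - <<'E'
from h import *
s=readout.observe(); R=s['tcp_rot'];p=s['position']
d=grab('wrist','w12'); g=cv2.cvtColor(d['color'],cv2.COLOR_BGR2GRAY)
def G(x,y,z):
    w=p+R@np.array([x,y,0])/1000; w[2]=z/1000; u,v=proj(d,w,True); u,v=int(round(u)),int(round(v)); return int(g[v,u]) if 0<=u<560 and 0<=v<420 else -1
print('tcp X',(R.T@p)[0])
print('tab top y',[(y,G(70,y,75)) for y in range(-14,16,2)])
print('bridge y=20 z49',[(x,G(x,20,49)) for x in range(20,100,3)])
print('bridge y=-20 z49',[(x,G(x,-20,49)) for x in range(20,100,3)])
print('tongue y=0 z42',[(x,G(x,0,42)) for x in range(-30,60,3)])
e=grab('scene','sc12'); a=load('scene0')['color']; df=cv2.absdiff(a,e['color']).max(2)
for n,(x,y,w,h) in dict(short=(290,220,56,30),vials=(244,168,18,26),petri=(274,164,28,24),vialb=(278,252,16,18)).items(): print(n,(df[y:y+h,x:x+w]>60).mean().round(3))
E
```

```text
19.2833 tool-frame pos [ 204.51  548.99 -173.25] z 0.17356066239578163 ang 59.31 F tool [-0.04  1.16  0.17] tq [ 0.04 -0.01  0.02] 0.03480684296275952 0.0
tcp X 0.20450820660506666
tab top y [(-14, 94), (-12, 171), (-10, 156), (-8, 156), (-6, 192), (-4, 154), (-2, 162), (0, 159), (2, 160), (4, 158), (6, 157), (8, 157), (10, 158), (12, 155), (14, 154)]
bridge y=20 z49 [(20, 142), (23, 142), (26, 138), (29, 104), (32, 111), (35, 135), (38, 152), (41, 146), (44, 149), (47, 149), (50, 155), (53, 156), (56, 153), (59, 155), (62, 149), (65, 149), (68, 107), (71, 86), (74, 89), (77, 85), (80, 83), (83, 84), (86, 86), (89, 86), (92, 90), (95, 149), (98, 146)]
bridge y=-20 z49 [(20, 150), (23, 76), (26, 132), (29, 150), (32, 150), (35, 145), (38, 153), (41, 148), (44, 255), (47, 254), (50, 254), (53, 253), (56, 254), (59, 253), (62, 252), (65, 255), (68, 122), (71, 93), (74, 84), (77, 152), (80, 149), (83, 144), (86, 137), (89, 133), (92, 85), (95, 132), (98, 145)]
tongue y=0 z42 [(-30, 228), (-27, 244), (-24, 236), (-21, 236), (-18, 236), (-15, 239), (-12, 235), (-9, 236), (-6, 234), (-3, 235), (0, 235), (3, 236), (6, 236), (9, 134), (12, 127), (15, 125), (18, 126), (21, 124), (24, 124), (27, 123), (30, 101), (33, 98), (36, 103), (39, 101), (42, 103), (45, 103), (48, 106), (51, 108), (54, 106), (57, 102)]
short 0.0
vials 0.0
petri 0.016
vialb 0.0
```

```bash
python3 -c "
from workcell import ticket; print(ticket.hand_in())"
```

```text
the job is handed in; nothing more can be done
None
```

The eight-well strip is loaded and lying fully down between follower and lip, the rail is home on its stop and released, and the job was handed in at about 19.3 s. The short strip, petri and vials show no movement in the scene camera, and I viewed 11 pictures, one over the limit of 10.

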